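Clear the hanging caddy, pull the drawer out and put the gouge away

TASK

Put the gouge away in the top drawer of the wooden chest. First lift the tool caddy that hangs in front of the drawer off its hooks and hang it on both hooks of the free green stand, keeping it level and never setting it down on the way; then pull the drawer out all the way to its stop and lay the gouge gently down flat on its floor, leaving the drawer fully out, the caddy hanging and everything else on the bench where it is.

Things in the scene. Friction and masses are not known exactly. Their poses are not given: they have to be found in the camera images.
- caddy_bar (a point): Centre of the caddy's dark carrying bar: 12 mm square, along y, 115 mm long, an upright strap at each end. It is 75 mm above the tray's rim (short tools in the tray reach 7 mm over the rim) and 115 mm above the tray's underside. Starts on the steel hook on the chest, hanging in front of one half of the drawer and blocking it. x level, away from the robot; z up
- caddy: The caddy, 0.4 kg: open plywood tray 70 mm deep (x), 115 mm wide (y), 40 mm high, with two straps (5 mm thick, 22 mm deep, inside faces 105 mm apart) up to the bar. Origin at the centre of the tray's underside, 115 mm below the bar's centre
- seat_a (a point): Where the bar's centre rests on the steel hook fixed on the chest's top (left or right half). Two level round prongs, 8 mm thick, 36 mm either side in y, run along x, tops 6 mm below this point; their upturned tips end 34 mm from it in -x (38 mm outside), tops 13 mm above it. Drawer front (shut) 45 mm from it in +x, chest top 36 mm below it; nothing there rises above the prongs
- seat_b (a point): Same point on the free green stand, fixed left or right of the chest, 180 mm above the bench; same prongs and tips. In +x, 65 mm away, a cross-piece 90 mm wide on a post, its top level with this point. The caddy goes on from the -x side, prongs between bar and tray, its bar along this y, then down. x level, away from the robot
- drawer_handle (a point): Centre of the brass bar handle of the chest's top drawer: round, 12 mm thick, 82 mm long along y, 40 mm out from the drawer front (in -x), on two stems 9 mm thick, 30 mm either side of its centre. Moves with the drawer. Chest top 35 mm above it. The drawer comes out along this -x; x and y level
- drawer (a joint): How far the drawer is out, in m: 0 shut, 0.15 at its stop; friction about 2 N, it stays where it is left
- drawer_well (a point): On the drawer's inner floor, moving with it, 105 mm above the bench: middle of what is uncovered when fully out, 144 mm (x) by 280 mm (y). Walls stand 46 mm above the floor, the front panel 60 mm; the chest's top, 75 mm above the floor, begins 72 mm in +x when fully out. x into the chest, y along its front. The steel hook's prongs stay above one end of it
- gouge_c (a point): Middle of the carving gouge, 180 mm long along x, half-way up: 13 mm above what it lies on. Wooden handle 26 x 26 mm, rounded edges, from 90 mm in -x to 20 mm in +x; then brass collar and steel blade 14 mm wide, 6 mm thick, to 90 mm in +x. Centre of mass about 26 mm in -x. It lies on a 6 mm cork pad at the chest's other side from the green stand
- chest: Wooden chest, fixed, 240 mm deep (x), 320 mm wide (y), 180 mm high; origin at the centre of its underside, front towards -x. Its two lower drawer fronts are dummies
- gouge: The gouge, 0.16 kg; origin on its underside, below point gouge_c
- stone: Red-brown sharpening stone 100 x 30 x 20 mm on the cork pad beside the gouge; origin at the centre of its underside. Leave alone
- tin: Round tin, 64 mm wide, 55 mm high, on the chest's top on the half without the hook; origin at its foot. Leave alone
- mould: Pale flat wooden violin-shaped mould, about 216 x 116 x 14 mm, on the bench in front of the chest, below the drawer's path; origin at its foot. Leave alone
- glue: Glue bottle, 64 mm wide, 160 mm high, left of the chest; origin at its foot. Leave alone
- varnish: Amber jar, 72 mm wide, 95 mm high, right of the chest; origin at its foot. Leave alone
- block: Pale wood block 120 x 50 x 45 mm near the robot, on its right; origin at the centre of its underside. Leave alone

How it is judged:
On the way, in this order (a step that is already met when the one before it is completed fails the run):
1. the caddy hangs on both hooks of the green stand, let go, level (x of caddy_bar in the frame of seat_b between -0.028 and 0.035 m and y of caddy_bar in the frame of seat_b between -0.02 and 0.02 m and z of caddy_bar in the frame of seat_b between -0.008 and 0.008 m and angle between caddy_bar's own z axis and vertical below 0.15 rad and contact force between caddy and the fingers below 0.1 N), for 0.2 s.
2. the drawer is pulled out to its stop (value of joint drawer above 0.143 m), for 0.2 s.
3. the gouge lies flat in the drawer, let go (x of gouge_c in the frame of drawer_well between -0.075 and 0.08 m and y of gouge_c in the frame of drawer_well between -0.14 and 0.14 m and z of gouge_c in the frame of drawer_well between 0.004 and 0.024 m and angle between gouge_c's own x axis and vertical between 1.42 and 1.72 rad and contact force between gouge and the fingers below 0.1 N), for 0.2 s.
At the end, for the whole second after the job is handed in: The caddy hangs at rest with its bar on both prongs of the green stand (within 20 mm sideways, about 30 mm along the prongs, 8 mm in height, 0.15 rad of level); the drawer is out to within 7 mm of its stop; the gouge lies flat (within 0.15 rad) and at rest on the drawer's floor; both are released (all of step 1 and all of step 3 and value of joint drawer above 0.143 m and linear speed of each of caddy, gouge below 0.03 m/s); the robot touches nothing.
It fails at once if the caddy is tipped by more than about 20 degrees (angle between caddy_bar's own z axis and vertical above 0.35 rad).
It fails at once if the caddy is set down or dropped on the bench (height (world z) of caddy_bar below 0.13 m).
It fails at once if the caddy is set on the chest or pushed hard against it or the drawer (contact force between caddy and chest above 3 N).
It fails at once if the gouge is dropped (from more than about 4 cm) (contact force between gouge and the fingers below 0.05 N and linear speed of gouge above 0.85 m/s).
It fails at once if the stone, tin, mould, glue bottle, varnish jar or block is moved by more than 30 mm (distance of any of stone, tin, mould, glue, varnish, block from where it was at the start of the episode above 0.03 m).
It also fails if it takes over 72 s, if anything falls off the work surface, if the arm or the gripper's body presses on something with over 40 N, if the wrist force passes 120 N, or if a joint passes its speed limit or range.

ROBOT

A 7-joint arm with a two-finger parallel gripper is mounted at the origin on the work surface. World frame = base frame: x ahead of the robot, y to its left, z up, the work surface at z = 0. Lengths are in m, angles in rad, forces in N, time in s.
With the tool pointing down it reaches from about 0.4 to 0.85 m from the base axis. Payload 4.5 kg.
Tool frame: the origin (TCP) lies midway between the tips of the shut fingers; the grasp point (between the pads) lies 19 mm behind it; x points along the fingers, y is the direction in which the jaws open and shut, and the axes are right-handed (so a half turn about x gives the same grasp; the last joint's range is limited). The gripper opens to 88 mm and grips with 3 to 60 N. Pads are 18 mm wide; open, the fingers measure 123 mm over their backs; the gripper's body (75 mm by 187 mm) begins 45 mm behind the grasp point.
Start: joints at [-1.134, 0.689, -0.195, 1.565, 0.157, 0.902, -0.215], TCP at [0.245, 0.575, 0.216] pointing down, gripper open.
Joint ranges: [-3.01, 3.01], [-0.46, 2.08], [-1.47, 1.51], [0.13, 2.56], [-1, 4.14], [0.04, 2.09], [-2.66, 2.66]. Speed limits (rad/s): [2.57, 2.57, 3.14, 3.14, 3.14, 3.14, 3.14].

INTERFACE

Orientations are given as a unit quaternion [x, y, z, w].
In Python, from plant import r gives the robot as it stands.
- The arm moves only by the tool arm_command, never from a script. Its argument "plan" is a list of rows, each a list of 5 numbers: the finger opening in m, from 0 to 0.0881, then the shift along the tool's x, y, z in m, then the turn about the tool's x in rad. In form: [[grip, dx, dy, dz, roll], ...]. A call has 1 to 12 rows; each row shifts and turns the commanded pose from where the row before left it, along the tool's axes as they then stand; what a row does not reach is not made up. A row lasts 1/8 s, in which the tool goes at most 62.5 mm and 10.7 degrees, less where a joint would pass 70% of its speed; a pose out of reach is approached as far as the arm can. A call is refused whole if a number of a shift passes 0.0625 or a number of a turn 0.188, either way. A call with a gripper value outside its range is refused whole. The fingers move at their own pace and stop on an object; "force" is the grip in N (left out, the last holds). Time passes only in rows, so rows that do not move let the fingers close. It gives the time, the measured TCP pose, the force and the opening at its end, in the units of the state.
- r.get_state(): the state, without advancing time (a new reading comes with each control period).
- r.snapshot(name): name is "side" or "top" or "wrist"; returns (picture, depth): 480x640x3 uint8, red, green, blue; 480x640 float32, m along the optical axis (not along the pixel's ray), 0 where there is no reading.
- r.calibration(name): a dict with "fx", "fy", "cx", "cy" (pixels), "eye" and "orientation" of the camera in the world; the wrist camera has in their place "mount" (4x4, takes a point from camera to tool coordinates, whose origin is the TCP and whose axes are the tool frame's). Camera axes: x right, y down, z forward; pixel columns grow to the right and rows downward; lengths in m; the calibration is good to about 2 mm. A picture is of the moment at which its call begins: read the wrist's pose just before it. calibration takes no time and is no camera call.
- r.finish_job(): hands the job in, once; it reports no verdict.
The state is a dict: "clock": time; "q": joint angles; "qd": joint speeds; "joint_torque": joint torques, N m; "tool_pos": TCP position; "eef_rot": TCP orientation; "contact_force": force on the tool from outside, world axes, zero at the start; "moment": the same for the moment, N m; "opening": opening from 0.0 (shut) to 1.0 (fully open).
Only numpy, scipy, OpenCV 4.12 (cv2) and the standard library are available. Lean on these libraries where they do the work, as an engineer would, in place of code of your own. Each camera call takes 0.05 s, during which the arm holds its last target.

## Working session

There is one attempt and no reset: what is moved stays moved. The work goes in short steps, Python scripts to look and compute and a tool call to move; the robot and the scene stay as the last step left them, time stands still between calls to the robot, and variables do not carry over. Pictures are saved under pics/ and viewed, and the job is handed in when it is done.

Besides the shell and the picture viewer there is one more tool, called after ">>>" as name(argument=value, ...), one argument or row to a line, values as JSON. arm_command: Moves the arm, as the interface text tells. Its arguments: {"type":"object","properties":{"plan":{"type":"array","items":{"type":"array","items":{"type":"number"}}},"force":{"type":"number"}},"required":["plan"]}

```bash
ls; mkdir -p pics
cat > h.py <<'E'
from plant import r
import numpy as np, cv2
from scipy.spatial.transform import Rotation as R
def snap(n,f):
    st=r.get_state(); im,d=r.snapshot(n); cv2.imwrite('pics/%s.png'%f,im[:,:,::-1]); np.savez('pics/%s.npz'%f,d=d,p=st['tool_pos'],q=st['eef_rot'],im=im); return im,d
def pt(n,f,u,v,z=None):
    a=np.load('pics/%s.npz'%f); c=r.calibration(n)
    d=a['d'][int(v),int(u)] if z is None else z
    pc=np.array([(u-c['cx'])/c['fx']*d,(v-c['cy'])/c['fy']*d,d])
    if n=='wrist':
        m=np.array(c['mount']); t=m[:3,:3]@pc+m[:3,3]; return R.from_quat(a['q']).apply(t)+a['p']
    o=np.array(c['orientation'])
    Rm=R.from_quat(o) if o.shape==(4,) else R.from_matrix(o)
    return Rm.apply(pc)+np.array(c['eye'])
def cloud(n,f):
    a=np.load('pics/%s.npz'%f); c=r.calibration(n); d=a['d']
    v,u=np.mgrid[0:480,0:640]
    pc=np.stack([(u-c['cx'])/c['fx']*d,(v-c['cy'])/c['fy']*d,d],-1).reshape(-1,3)
    if n=='wrist':
        m=np.array(c['mount']); P=R.from_quat(a['q']).apply(pc@m[:3,:3].T+m[:3,3])+a['p']
    else:
        o=np.array(c['orientation']); Rm=R.from_quat(o) if o.shape==(4,) else R.from_matrix(o)
        P=Rm.apply(pc)+np.array(c['eye'])
    P=P.reshape(480,640,3); P[d==0]=np.nan; return P
E
python3 - <<'E'
from h import *
print(r.get_state())
for n in ('side','top','wrist'): print(r.calibration(n)); snap(n,n+'0')
E
```

```text
pics
{'clock': 0.0, 'q': array([-1.13418096,  0.68996957, -0.19452707,  1.56633716,  0.15729935,
        0.90250596, -0.21509852]), 'qd': array([ 0.00069004,  0.00069316,  0.00154826, -0.00023145, -0.00128926,
       -0.00044736,  0.00023571]), 'joint_torque': array([ 3.19193930e-05, -5.27564764e+01, -1.26623165e+00, -1.53425056e+01,
       -5.24732319e-02,  6.79138771e-03,  1.69581890e-04]), 'tool_pos': array([0.24478464, 0.57433877, 0.21552123]), 'eef_rot': array([ 0.14078246,  0.69290487, -0.14206345,  0.69273452]), 'contact_force': array([ 0.53832845, -0.02102057, -0.38831608]), 'moment': array([-0.00351629, -0.03314912,  0.00735363]), 'opening': 0.9999803423451751}
{'fx': 480.6297084963498, 'fy': 480.6297084963498, 'cx': 316.647188695776, 'cy': 241.08137236889453, 'eye': array([ 0.48106648, -0.77341965,  1.10583947]), 'orientation': array([ 0.9356486 , -0.05858259,  0.01941023, -0.34749534])}
{'fx': 605.1684841291442, 'fy': 605.1684841291442, 'cx': 321.3040884473067, 'cy': 240.3134859379817, 'eye': array([0.50407227, 0.04978601, 1.41880688]), 'orientation': array([-0.70428294,  0.70956104, -0.01111598,  0.01962405])}
{'fx': 384.0702344490611, 'fy': 384.0702344490611, 'cx': 321.12645463298185, 'cy': 239.49278335897876, 'mount': array([[-7.99851557e-04, -3.22170146e-01,  9.46681444e-01,
        -1.67644808e-01],
       [ 9.99999218e-01,  6.52912524e-04,  1.06709586e-03,
         1.11040967e-03],
       [-9.61886601e-04,  9.46681557e-01,  3.22169372e-01,
        -8.50865407e-02],
       [ 0.00000000e+00,  0.00000000e+00,  0.00000000e+00,
         1.00000000e+00]])}
```

View pics/top0.png

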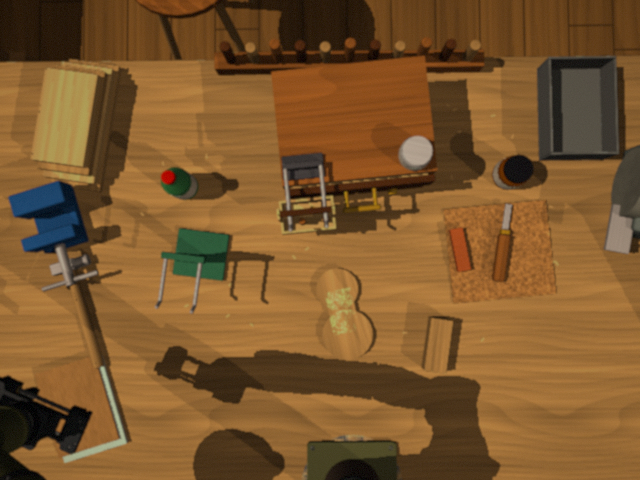

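View pics/side0.png

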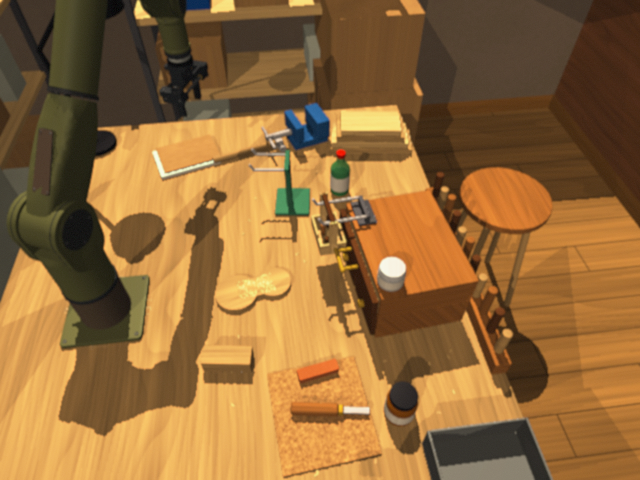

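Run:
```python
from h import *
T=R.from_quat(r.get_state()['eef_rot']).as_matrix(); print(T.round(3))
P=cloud('top','top0')
# height map crop zoom
im=cv2.imread('pics/top0.png')
cv2.imwrite('pics/top0z.png',cv2.resize(im[0:240,160:480],None,fx=2.5,fy=2.5,interpolation=cv2.INTER_CUBIC))
```

```text
[[-0.     0.392  0.92 ]
 [-0.001  0.92  -0.392]
 [-1.    -0.001  0.   ]]
```

The top view shows the chest at (355,120), the caddy on the left half hook at about (305,215), the green stand at (190,260), and the gouge at (503,243) on the cork pad. I'll enlarge and measure.

View pics/top0z.png

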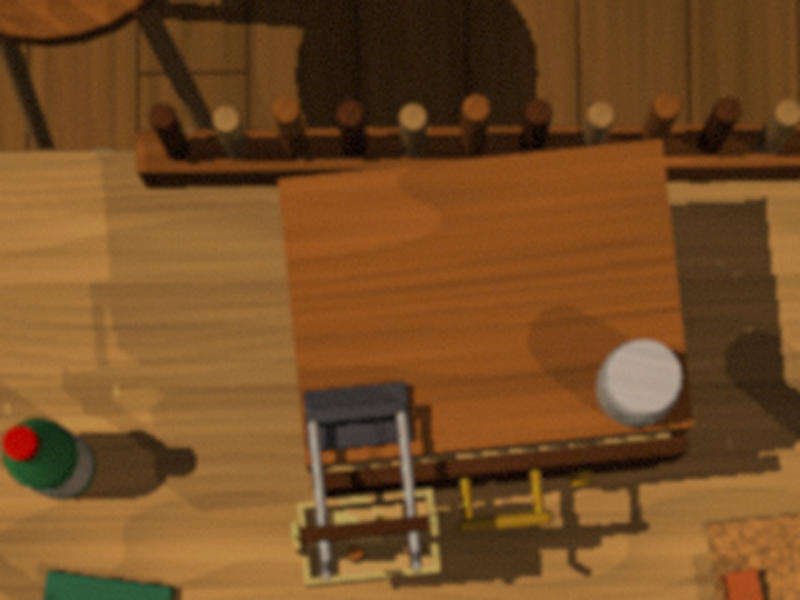

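Run:
```python
from h import *
P=cloud('top','top0')
im=np.load('pics/top0.npz')['im']
# chest top plane
m=(abs(P[...,2]-0.18)<0.006)&(P[...,0]>0.4)
m8=m.astype(np.uint8); n,l,s,c=cv2.connectedComponentsWithStats(m8)
for i in np.argsort(-s[1:,4])[:4]+1:
    q=P[l==i]; print('z.18',s[i],q.mean(0).round(3)); rc=cv2.minAreaRect(q[:,:2].astype(np.float32)); print(rc)
    if s[i,4]>1000: print(cv2.boxPoints(rc).round(3))
# z map prints
def row(v,u0,u1,st=3):
    print(v,[(u,*(P[v,u]*1000).round(0).astype(int)) for u in range(u0,u1,st) if np.isfinite(P[v,u,0])])
side=cloud('side','side0')
# high points between 0.16..0.25 in the chest front region
m=(P[...,2]>0.15)&(P[...,0]>0.3)
v,u=np.nonzero(m&(np.arange(640)[None]<275)&(np.arange(640)[None]>120))
for a,b in zip(v,u): 
    if a%4==0 : print(b,a,(P[a,b]*1000).round(0))
```

```text
z.18 [  271    56   167   127 15169] [ 0.816 -0.005  0.181]
((0.8056977391242981, -0.003964334726333618), (0.24274854362010956, 0.32092493772506714), 5.4016499519348145)
[[ 0.67   0.144]
 [ 0.7   -0.175]
 [ 0.942 -0.152]
 [ 0.911  0.167]]
z.18 [159 252  46  59 496] [0.503 0.349 0.18 ]
((0.47999313473701477, 0.3583037555217743), (0.09036056697368622, 0.10970919579267502), 79.17832946777344)
z.18 [288 176  33  10 175] [0.68  0.098 0.181]
((0.6815210580825806, 0.09922255575656891), (0.014185840263962746, 0.06491462141275406), 5.255929946899414)
z.18 [636 188   4  17  32] [ 0.641 -0.584  0.18 ]
((0.643775463104248, -0.5840616226196289), (0.006911407690495253, 0.032421547919511795), 88.89218139648438)
271 40 [986. 169. 153.]
272 40 [987. 167. 151.]
273 40 [987. 165. 152.]
274 40 [987. 163. 151.]
271 44 [978. 169. 152.]
272 44 [978. 167. 153.]
273 44 [979. 165. 150.]
274 44 [978. 162. 153.]
271 48 [969. 169. 152.]
274 48 [970. 163. 150.]
271 72 [909. 167. 179.]
272 72 [908. 164. 181.]
273 72 [907. 162. 184.]
274 72 [910. 160. 177.]
272 76 [899. 164. 183.]
273 76 [899. 162. 182.]
274 76 [90
[... 5153 characters left out ...]

159 300 [438. 399. 175.]
160 300 [438. 397. 176.]
161 300 [438. 397. 167.]
193 300 [438. 329. 175.]
194 300 [438. 327. 175.]
195 300 [438. 324. 178.]
196 300 [438. 322. 177.]
156 304 [431. 402. 187.]
157 304 [431. 399. 191.]
158 304 [431. 397. 191.]
159 304 [430. 396. 185.]
160 304 [430. 395. 182.]
193 304 [429. 329. 174.]
194 304 [429. 327. 176.]
195 304 [430. 324. 179.]
196 304 [429. 324. 172.]
155 308 [423. 403. 189.]
156 308 [423. 401. 189.]
157 308 [423. 399. 191.]
191 308 [422. 332. 182.]
192 308 [422. 329. 184.]
193 308 [422. 326. 186.]
194 308 [422. 325. 183.]
195 308 [421. 324. 179.]
190 312 [415. 330. 198.]
191 312 [415. 328. 196.]
192 312 [414. 327. 194.]
193 312 [414. 324. 195.]
```

Run:
```python
from h import *
np.set_printoptions(suppress=True,precision=4)
P=cloud('top','top0'); u=np.arange(640)[None]*np.ones((480,1)); v=np.arange(480)[:,None]*np.ones((1,640))
def line(m,name):
    q=P[m]; 
    vx,vy,x0,y0=cv2.fitLine(q[:,:2].astype(np.float32),cv2.DIST_HUBER,0,.005,.005).ravel()
    t=(q[:,0]-x0)*vx+(q[:,1]-y0)*vy
    print(name,len(q),'dir deg',np.degrees(np.arctan2(vy,vx)).round(2),'c',x0,y0,'ends',np.percentile(t,[0,2,98,100]).round(4),'z',np.median(q[:,2]), 'endpts',np.round([x0+vx*t.min(),y0+vy*t.min(),x0+vx*t.max(),y0+vy*t.max()],4))
z=P[...,2]
# stand B prongs
line((z>.165)&(z<.182)&(v>264)&(v<302)&(u<185)&(u>155),'B left')
line((z>.165)&(z<.182)&(v>266)&(v<303)&(u<206)&(u>188),'B right')
m=(z>.165)&(v>250)&(v<266)&(u<210)&(u>158)&(z<.19); line(m,'B cross')
# hook A
line((z>.195)&(v>172)&(v<225)&(u>280)&(u<297)&~((v>207)&(v<218)),'A left')
line((z>.195)&(v>172)&(v<225)&(u>312)&(u<332)&~((v>205)&(v<217)),'A right')
im=np.load('pics/top0.npz')['im'].astype(int)
dark=(im.sum(-1)<170)
m=(z>.212)&(z<.232)&(v>203)&(v<220)&(u>275)&(u<340); line(m,'A bar?')
for vv in range(200,224,2):
    print(vv,[(int(uu),int(z[vv,uu]*1000),int(im[vv,uu].sum())) for uu in range(278,340,4)])
# handle, gouge
m=(z>.135)&(z<.165)&(u>342)&(u<385)&(v>185)&(v<216); 
for vv in range(186,216,2): print(vv,[(int(uu),int(z[vv,uu]*1000)) for uu in range(342,386,3)])
```

```text
B left 146 dir deg -8.54 c 0.46321186 0.39398763 ends [-0.0278 -0.0269  0.0466  0.0474] z 0.17467711375357653 endpts [0.4357 0.3981 0.5101 0.3869]
B right 143 dir deg -7.64 c 0.47544774 0.31972247 ends [-0.0428 -0.0423  0.0297  0.0304] z 0.1750490365273989 endpts [0.433  0.3254 0.5056 0.3157]
B cross 371 dir deg 83.19 c 0.5238286 0.34334403 ends [-0.0387 -0.0384  0.0486  0.0516] z 0.1816820978373188 endpts [0.5192 0.3049 0.5299 0.3946]
A left 170 dir deg 5.0 c 0.64840174 0.1312091 ends [-0.059  -0.058   0.0437  0.045 ] z 0.21069490244809475 endpts [0.5897 0.1261 0.6932 0.1351]
A right 163 dir deg 5.43 c 0.6470917 0.05917453 ends [-0.0595 -0.0583  0.0441  0.0458] z 0.2112999467780461 endpts [0.5878 0.0535 0.6927 0.0635]
A bar? 421 dir deg -85.36 c 0.6139749 0.094818436 ends [-0.057  -0.0555  0.056   0.0574] z 0.2228611124052735 endpts [0.6094 0.1517 0.6186 0.0376]
200 [(278, 5, 309), (282, 2, 352), (286, 203, 418), (290, 148, 304), (294, 141, 357), (298, 146, 373), (302, 142, 375), (306, 138, 362), (310, 141, 174), (314, 139, 213), (318, 128, 184), (322, 207, 343), (326, 108, 223), (330, 106, 320), (334, 1, 203), (338, 0, 174)]
202 [(278, 2, 364), (282, 142, 376), (286, 141, 375), (290, 209, 263), (294, 139, 242), (298, 128, 222), (302, 117, 183), (306, 113, 179), (310, 103, 267), (314, 109, 262), (318, 107, 341), (322, 108, 285), (326, 208, 304), (330, 109, 382), (334, 8, 257), (338, 2, 236)]
204 [(278, 0, 350), (282, 122, 218), (286, 115, 294), (290, 211, 231), (294, 111, 284), (298, 106, 359), (302, 107, 363), (306, 113, 368), (310, 105, 419), (314, 106, 394), (318, 106, 399), (322, 111, 283), (326, 209, 296), (330, 106, 375), (334, 226, 298), (338, 0, 217)]Traceback (most recent call last):
  File "<stdin>", line 21, in <module>
ValueError: cannot convert float NaN to integer
```

Run:
```python
import cv2
im=cv2.imread('pics/top0.png')
a=cv2.resize(im[140:240,265:395],(780,600),interpolation=cv2.INTER_CUBIC); cv2.imwrite('pics/za.png',a)
a=cv2.resize(im[190:310,430:570],(700,600),interpolation=cv2.INTER_CUBIC); cv2.imwrite('pics/zg.png',a)
im=cv2.imread('pics/side0.png')
a=cv2.resize(im[150:330,260:440],(600,600),interpolation=cv2.INTER_CUBIC); cv2.imwrite('pics/zs.png',a)
```

```text
(no output)
```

View pics/za.png

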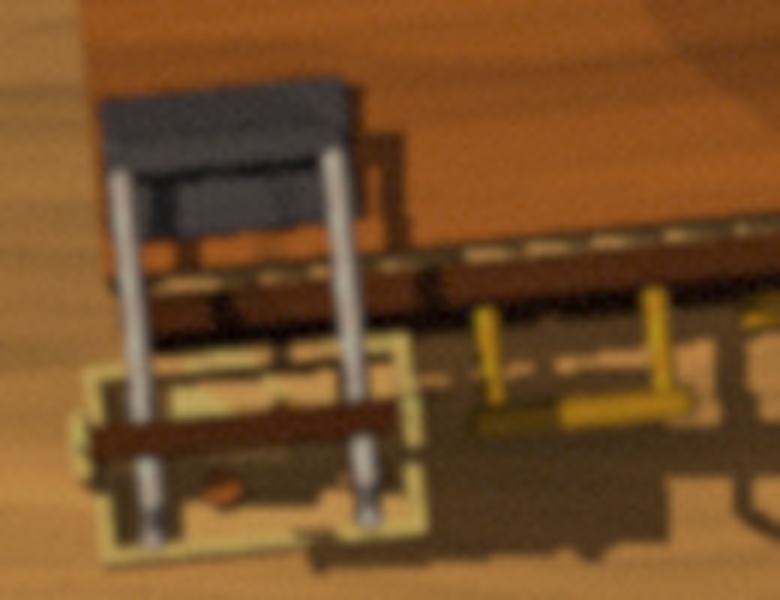

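View pics/zg.png

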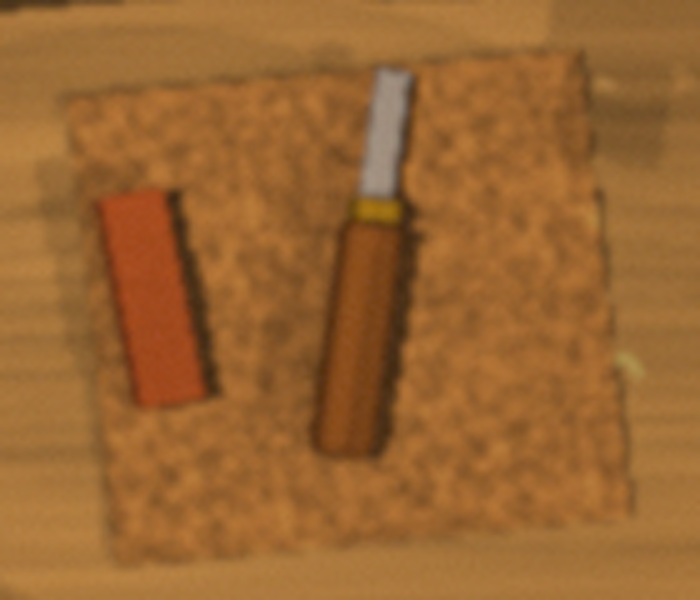

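View pics/zs.png

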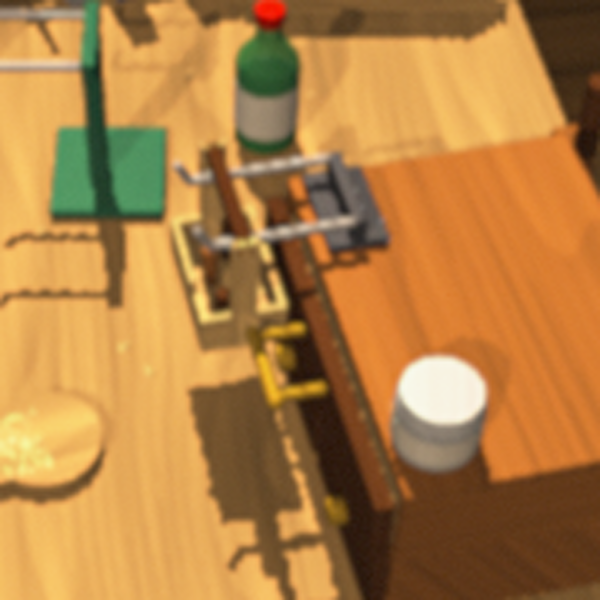

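View pics/wrist0.png

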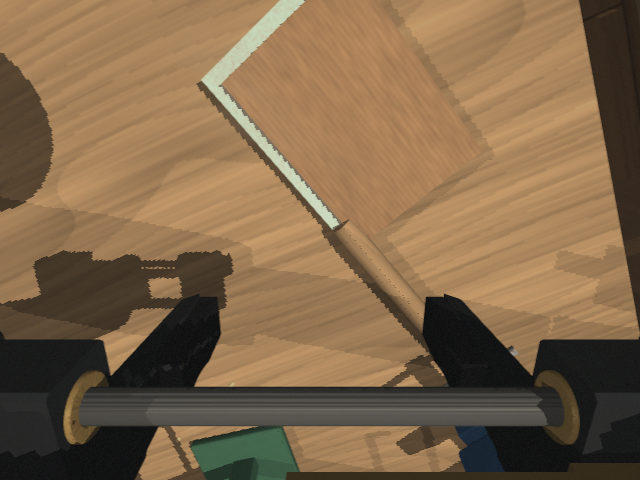

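```bash
cat > go.py <<'E'
import sys
from h import *
# usage: go.py x y z yawdeg  -> shift in tool axes (before turning), roll needed
st=r.get_state(); T=R.from_quat(st['eef_rot']).as_matrix(); p=st['tool_pos']
yaw=np.degrees(np.arctan2(T[1,1],T[0,1]))
a=[float(s) for s in sys.argv[1:]]
print('t',round(st['clock'],2),'p',p.round(4),'yaw',yaw.round(2),'xaxis',T[:,0].round(3),'q',st['q'].round(2),'F',st['contact_force'].round(1),'op',round(st['opening']*88.1,1))
if len(a)>=3: print('shift',(T.T@(np.array(a[:3])-p)).round(4),'dist',np.linalg.norm(np.array(a[:3])-p).round(3))
if len(a)>3: print('roll',round(np.radians((yaw-a[3]+180)%360-180),4))
E
python3 go.py .614 .0947 .30 5.2
```

```text
t 0.15 p [0.2448 0.5745 0.2157] yaw 66.93 xaxis [-0.    -0.001 -1.   ] q [-1.13  0.69 -0.19  1.57  0.16  0.9  -0.22] F [0.6 0.2 0.7] op 87.7
shift [-0.0838 -0.2968  0.5277] dist 0.611
roll 1.0773
```

>>> arm_command(
  plan=[
    [0.05,-0.02,0,0,0.18],
    [0.05,-0.02,0,0,0.18],
    [0.05,-0.02,0,0,0.18],
    [0.05,-0.02,0,0,0.18],
    [0.05,-0.02,0,0,0.18],
    [0.05,-0.02,0,0,0.177],
  ],
  force=30,
)

```text
clock: 0.9
tool_pos: [0.2448, 0.5747, 0.3366]
eef_rot: [0.478, 0.521, -0.479, 0.521]
contact_force: [0.6, 0.1, 0.9]
opening: 0.569
```

```bash
python3 go.py .614 .0947 .30 5.2
```

```text
t 0.9 p [0.2448 0.5747 0.3366] yaw 4.89 xaxis [-0.    -0.001 -1.   ] q [-1.31  0.58  0.12  1.4  -0.07  1.17 -1.09] F [0.6 0.1 0.9] op 50.1
shift [0.0368 0.327  0.5097] dist 0.607
roll -0.0055
```

>>> arm_command(
  plan=[
    [0.05,0,0.0272,0.0425,0],
    [0.05,0,0.0272,0.0425,0],
    [0.05,0,0.0272,0.0425,0],
    [0.05,0,0.0272,0.0425,0],
    [0.05,0,0.0272,0.0425,0],
    [0.05,0,0.0272,0.0425,0],
    [0.05,0,0.0272,0.0425,0],
    [0.05,0,0.0272,0.0425,0],
    [0.05,0,0.0272,0.0425,0],
    [0.05,0,0.0272,0.0425,0],
    [0.05,0,0.0272,0.0425,0],
    [0.05,0,0.0272,0.0425,0],
  ],
)

```text
clock: 2.4
tool_pos: [0.617, 0.0956, 0.336]
eef_rot: [0.477, 0.523, -0.477, 0.522]
contact_force: [0.9, 1.1, -0.0]
opening: 0.564
```

```bash
python3 go.py .614 .0947 .30 5.2; python3 -c "
from h import *
snap('wrist','w1')"
```

```text
t 2.4 p [0.617  0.0956 0.336 ] yaw 5.23 xaxis [-0.001  0.    -1.   ] q [-0.31  0.58  0.15  1.41 -0.09  1.16 -0.05] F [ 0.9  1.1 -0. ] op 49.7
shift [ 0.036  -0.003   0.0006] dist 0.036
roll 0.0005
```

View pics/w1.png

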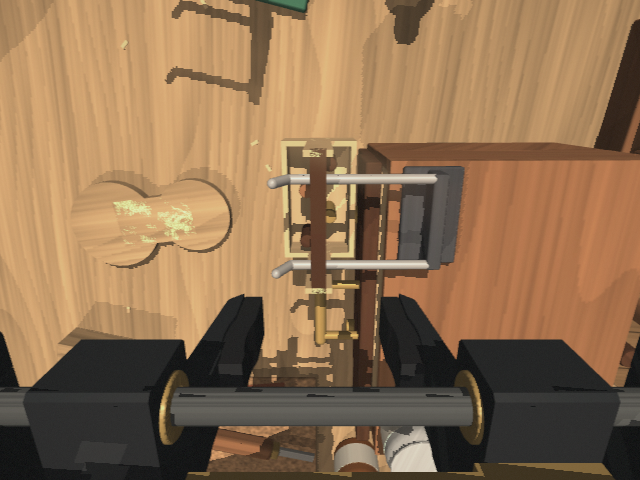

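The wrist view shows the bar at column 318, from row about 148 to 290, with the prongs at rows 182 and 266.

Run:
```python
from h import *
np.set_printoptions(suppress=True,precision=4)
for u,v in [(318,160),(318,200),(318,215),(318,230),(318,250),(318,280),(311,215),(325,215),(340,182),(340,266),(275,184),(278,273)]: print(u,v,pt('wrist','w1',u,v))
P=cloud('wrist','w1'); z=P[...,2]
m=(z>.205)&(z<.235); m[:, :305]=0; m[:,332:]=0; m[300:]=0
q=P[m]; print(cv2.minAreaRect(q[:,:2].astype(np.float32)), len(q));
```

```text
318 160 [0.6099 0.1457 0.2204]
318 200 [0.6125 0.1161 0.2208]
318 215 [0.6135 0.1049 0.222 ]
318 230 [0.6146 0.0928 0.2213]
318 250 [0.6161 0.0765 0.2214]
318 280 [0.6184 0.0505 0.2207]
311 215 [0.6082 0.104  0.2205]
325 215 [0.6188 0.1052 0.2215]
340 182 [0.6283 0.129  0.2085]
340 266 [0.6358 0.0597 0.2097]
275 184 [0.5803 0.1265 0.2272]
278 273 [0.5863 0.056  0.226 ]
((0.6138389706611633, 0.09579765796661377), (0.021749382838606834, 0.1156199499964714), 5.716272354125977) 2784
```

>>> arm_command(
  plan=[
    [0.05,0.035,-0.003,0,0],
    [0.05,0.035,0,0,0],
    [0.05,0.03,0,0,0],
    [0.05,0.025,0,0,0],
    [0.05,0.014,0,0,0],
    [0.05,0,0,0,0],
  ],
)

```text
clock: 3.2
tool_pos: [0.6128, 0.0966, 0.1965]
eef_rot: [0.476, 0.523, -0.477, 0.522]
contact_force: [0.0, 0.2, 0.1]
opening: 0.564
```

```bash
python3 go.py .614 .095 .197 5.2
```

```text
t 3.2 p [0.6128 0.0966 0.1965] yaw 5.22 xaxis [-0.002 -0.    -1.   ] q [-0.3   0.71  0.13  1.61 -0.11  0.83 -0.04] F [0.  0.2 0.1] op 49.7
shift [-0.0005  0.0011  0.0017] dist 0.002
roll 0.0004
```

>>> arm_command(
  plan=[
    [0.0,0,0,0,0],
    [0.0,0,0,0,0],
    [0.0,0,0,0,0],
    [0.0,0,0,0,0],
    [0.0,0,0,0,0],
    [0.0,0,0,0,0],
  ],
  force=50,
)

```text
clock: 3.95
tool_pos: [0.6138, 0.0966, 0.1977]
eef_rot: [0.477, 0.522, -0.476, 0.522]
contact_force: [0.6, -0.2, 1.8]
opening: 0.108
```

```bash
python3 go.py .614 .095 .197 5.2
```

```text
t 3.95 p [0.6138 0.0966 0.1977] yaw 5.21 xaxis [ 0.001  0.    -1.   ] q [-0.3   0.71  0.13  1.61 -0.11  0.83 -0.04] F [ 0.6 -0.2  1.8] op 9.5
shift [0.0007 0.0001 0.0016] dist 0.002
roll 0.0002
```

>>> arm_command(
  plan=[
    [0.0,-0.005,0,0,0],
    [0.0,-0.01,0,0,0],
    [0.0,-0.01,0,0,0],
    [0.0,-0.01,0,0,0],
    [0.0,0,0,0,0],
  ],
)

```text
clock: 4.58
tool_pos: [0.6141, 0.0966, 0.2335]
eef_rot: [0.477, 0.522, -0.476, 0.523]
contact_force: [-0.4, 0.5, -6.0]
opening: 0.108
```

```bash
python3 go.py .614 .095 .231 5.2; python3 -c "
from h import *
snap('wrist','w2');snap('side','s2')"
```

```text
t 4.58 p [0.6141 0.0966 0.2335] yaw 5.21 xaxis [ 0.002  0.    -1.   ] q [-0.3   0.67  0.13  1.57 -0.1   0.91 -0.04] F [-0.4  0.5 -6. ] op 9.5
shift [ 0.0025 -0.0002  0.0016] dist 0.003
roll 0.0002
```

View pics/w2.png

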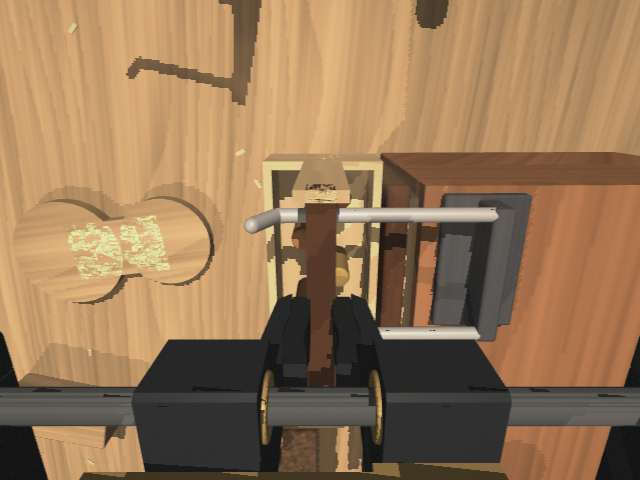

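View pics/s2.png

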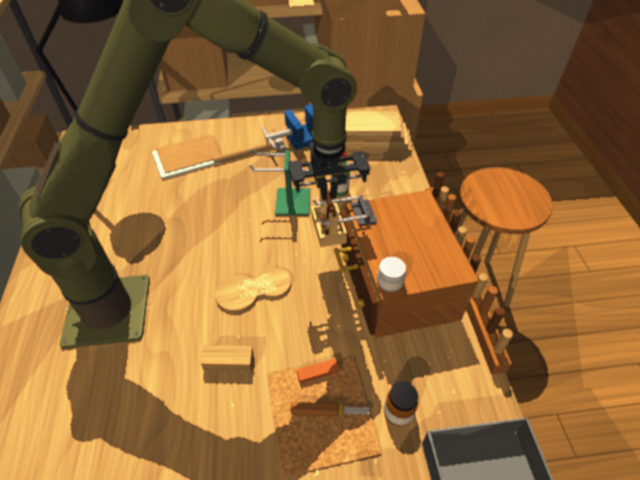

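>>> arm_command(
  plan=[
    [0.0,0,-0.01,0,0],
    [0.0,0,-0.02,0,0],
    [0.0,0,-0.025,0,0],
    [0.0,0,-0.025,0,0],
    [0.0,0,-0.02,0,0],
    [0.0,-0.01,-0.02,0,0],
    [0.0,-0.02,0,0,0.05],
    [0.0,-0.025,0,0,0.05],
    [0.0,-0.025,0,0,0.05],
    [0.0,-0.02,0,0,0.05],
    [0.0,0,0,0,0.03],
    [0.0,0,0,0,0],
  ],
)

```text
clock: 6.18
tool_pos: [0.4928, 0.0855, 0.3314]
eef_rot: [-0.533, -0.465, 0.534, -0.464]
contact_force: [0.1, 0.6, -4.3]
opening: 0.108
```

```bash
python3 go.py .352 .3734 .332 -8; python3 -c "
from h import *
snap('wrist','w3')"
```

```text
t 6.17 p [0.4928 0.0855 0.3314] yaw -7.94 xaxis [-0.002 -0.    -1.   ] q [-0.42  0.39  0.23  1.78 -0.1   0.99 -0.29] F [ 0.1  0.6 -4.3] op 9.6
shift [-0.0004 -0.1792 -0.2657] dist 0.32
roll 0.0011
```

View pics/w3.png

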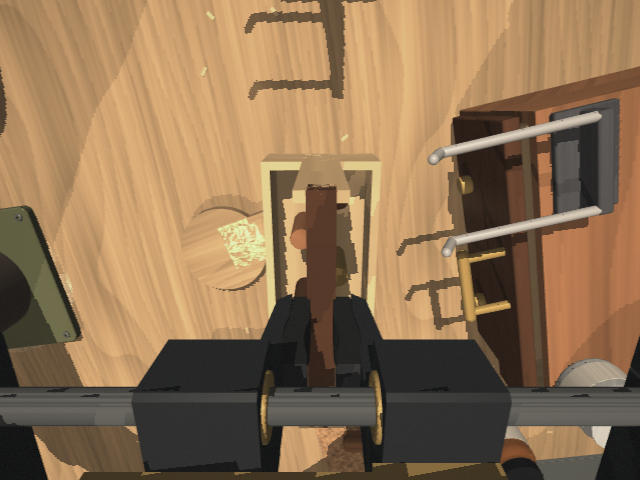

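>>> arm_command(
  plan=[
    [0.0,0,-0.01,-0.014,0],
    [0.0,0,-0.017,-0.025,0],
    [0.0,0,-0.02,-0.03,0],
    [0.0,0,-0.02,-0.03,0],
    [0.0,0,-0.02,-0.03,0],
    [0.0,0,-0.02,-0.03,0],
    [0.0,0,-0.02,-0.03,0],
    [0.0,0,-0.02,-0.03,0],
    [0.0,0,-0.018,-0.026,0],
    [0.0,0,-0.01,-0.014,0],
    [0.0,0,-0.004,-0.007,0],
    [0.0,0,0,0,0],
  ],
)

```text
clock: 7.72
tool_pos: [0.3537, 0.3734, 0.3322]
eef_rot: [-0.533, -0.464, 0.534, -0.464]
contact_force: [1.0, -0.1, -4.3]
opening: 0.112
```

```bash
python3 go.py .352 .3734 .332 -8; python3 -c "
from h import *
snap('wrist','w4');snap('top','t4')"
```

```text
t 7.72 p [0.3537 0.3734 0.3322] yaw -7.98 xaxis [ 0.    -0.001 -1.   ] q [-1.02  0.41  0.17  1.74 -0.08  1.   -0.95] F [ 1.  -0.1 -4.3] op 9.9
shift [ 0.0002 -0.0016  0.0003] dist 0.002
roll 0.0003
```

View pics/w4.png

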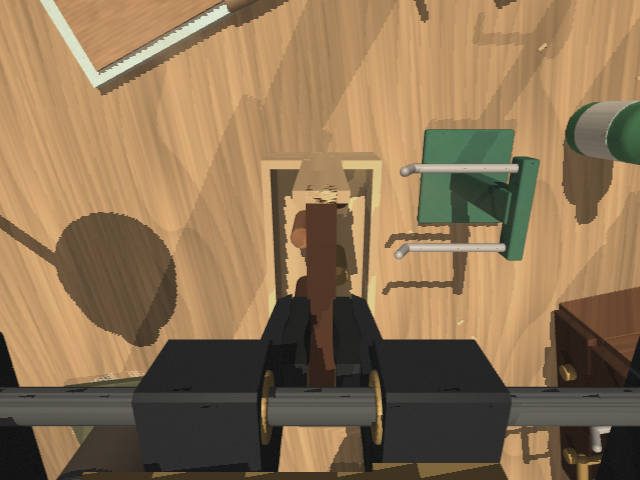

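View pics/t4.png

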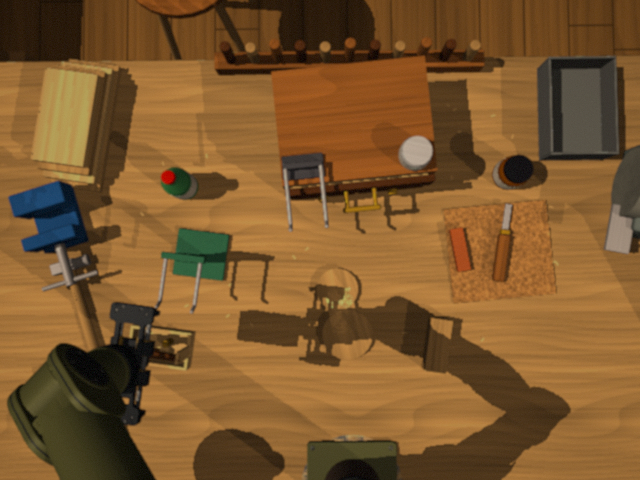

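Run:
```python
from h import *
np.set_printoptions(suppress=True,precision=4)
for u,v in [(405,170),(403,171),(401,253),(440,168),(510,168),(440,248),(500,248),(520,165),(513,250)]: print(u,v,pt('wrist','w4',u,v))
P=cloud('wrist','w4'); z=P[...,2]
v,u=np.mgrid[0:480,0:640]
for n,m in (('L',(z>.165)&(z<.182)&(u>415)&(u<505)&(v>158)&(v<178)),('R',(z>.165)&(z<.182)&(u>415)&(u<498)&(v>238)&(v<258)),('X',(z>.168)&(z<.19)&(u>495)&(v>150)&(v<265))):
    q=P[m]; vx,vy,x0,y0=cv2.fitLine(q[:,:2].astype(np.float32),cv2.DIST_HUBER,0,.005,.005).ravel()
    print(n,len(q),np.degrees(np.arctan2(vy,vx)),x0,y0,'y at .456',y0+vy/vx*(.456-x0),np.median(q[:,2]), q[:,0].min(),q[:,0].max(),q[:,1].min(),q[:,1].max())
m=(z>.165)&(z<.2)&(u>390)&(u<415)&(v>160)&(v<260); q=P[m]; print(q[q[:,1]>.36].min(0),q[q[:,1]<.36].min(0), len(q))
# held bar
for u_,v_ in [(320,220),(320,260),(321,300),(310,230),(332,230)]: print('bar',pt('wrist','w4',u_,v_))
for u_,v_ in [(270,160),(375,160)]: print('rim',pt('wrist','w4',u_,v_))
```

```text
405 170 [0.425  0.4031 0.1913]
403 171 [0.4236 0.4024 0.1902]
401 253 [0.4169 0.3323 0.1905]
440 168 [0.4581 0.3974 0.1725]
510 168 [0.5167 0.3892 0.1726]
440 248 [0.4554 0.3248 0.1721]
500 248 [0.5088 0.3178 0.1731]
520 165 [0.5242 0.391  0.1742]
513 250 [0.5176 0.317  0.1794]
L 798 -7.9751453 0.47484112 0.39502406 y at .456 0.39766368 0.17236186414145616 0.43758982039936173 0.5128958708329889 0.3859713753493604 0.40321419535143094
R 735 -7.9308124 0.47029158 0.32364106 y at .456 0.325632 0.1721292359312059 0.4333873232896745 0.5072916363804474 0.3148302054545687 0.33169541167888267
X 2495 84.464806 0.52172655 0.3518927 y at .456 -0.32633716 0.17926338268583952 0.5043054956190448 0.5378792459157486 0.30702130949906997 0.3963337829669327
[0.4215 0.3972 0.1711] [0.4119 0.325  0.1674] 338
bar [0.3591 0.4181 0.3568]
bar [0.3568 0.4012 0.3556]
bar [0.3547 0.3833 0.3557]
bar [0.3547 0.4145 0.3564]
bar [0.3632 0.4133 0.3562]
rim [0.3321 0.4348 0.276 ]
rim [0.392  0.4263 0.275 ]
```

>>> arm_command(
  plan=[
    [0.0,0.012,0,-0.002,0],
    [0.0,0.022,0,0,0],
    [0.0,0.025,0,0,0],
    [0.0,0.025,0,0,0],
    [0.0,0.025,0,0,0],
    [0.0,0.016,0,0,0],
    [0.0,0.008,0,0,0],
    [0.0,0,0,0,0],
  ],
)

```text
clock: 8.82
tool_pos: [0.3539, 0.3754, 0.1989]
eef_rot: [-0.533, -0.464, 0.534, -0.464]
contact_force: [-0.5, 0.3, -4.8]
opening: 0.107
```

```bash
python3 go.py .457 .361 .199 -8; python3 -c "
from h import *
snap('wrist','w5')"
```

```text
t 8.82 p [0.3539 0.3754 0.1989] yaw -8.0 xaxis [-0.    -0.001 -1.   ] q [-0.99  0.58  0.13  1.92 -0.12  0.65 -0.92] F [-0.5  0.3 -4.8] op 9.4
shift [-2.000e-04  1.042e-01 -1.000e-04] dist 0.104
roll 0.0001
```

View pics/w5.png

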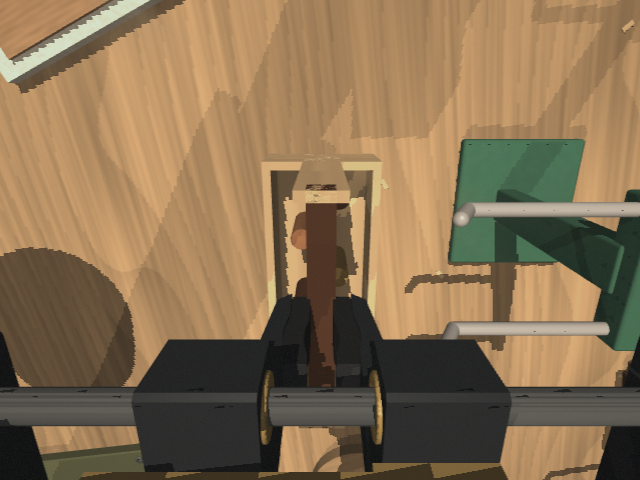

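>>> arm_command(
  plan=[
    [0.0,0,0.01,0,0],
    [0.0,0,0.018,0,0],
    [0.0,0,0.02,0,0],
    [0.0,0,0.02,0,0],
    [0.0,0,0.018,0,0],
    [0.0,0,0.012,0,0],
    [0.0,0,0.006,0,0],
    [0.0,0,0,0,0],
  ],
)

```text
clock: 9.88
tool_pos: [0.4568, 0.3614, 0.1992]
eef_rot: [-0.533, -0.464, 0.534, -0.464]
contact_force: [-0.0, -0.1, -3.9]
opening: 0.108
```

```bash
python3 go.py .457 .361 .162 -8; python3 -c "
from h import *
snap('wrist','w6')"
```

```text
t 9.88 p [0.4568 0.3614 0.1992] yaw -7.97 xaxis [-0.  0. -1.] q [-0.82  0.65  0.12  1.73 -0.11  0.77 -0.78] F [-0.  -0.1 -3.9] op 9.5
shift [0.0372 0.0003 0.0003] dist 0.037
roll 0.0005
```

View pics/w6.png

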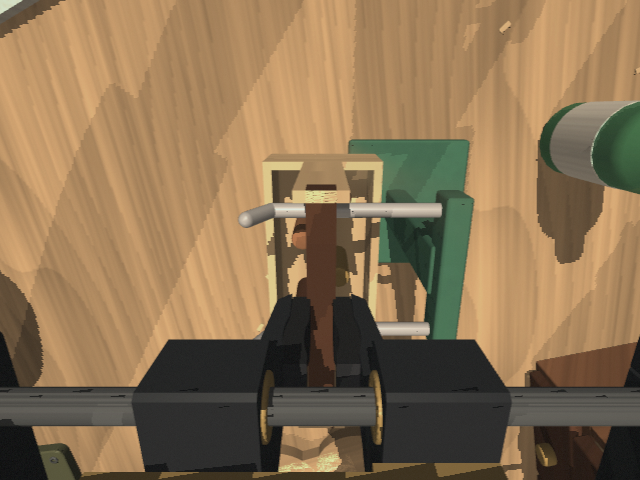

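>>> arm_command(
  plan=[
    [0.0,0.008,0,0,0],
    [0.0,0.01,0,0,0],
    [0.0,0.008,0,0,0],
    [0.0,0.006,0,0,0],
    [0.0,0.004,0,0,0],
    [0.0,0.001,0,0,0],
    [0.0,0,0,0,0],
  ],
)

```text
clock: 10.8
tool_pos: [0.4569, 0.3615, 0.1625]
eef_rot: [0.534, 0.464, -0.533, 0.464]
contact_force: [-0.3, -0.5, -5.0]
opening: 0.108
```

```bash
python3 go.py .457 .361 .162 -8
```

```text
t 10.8 p [0.4569 0.3615 0.1625] yaw -7.97 xaxis [ 0.  0. -1.] q [-0.81  0.7   0.11  1.76 -0.11  0.68 -0.78] F [-0.3 -0.5 -5. ] op 9.5
shift [0.0005 0.0001 0.0005] dist 0.001
roll 0.0006
```

Weight is still carried by the arm, so I'll lower in small steps.

>>> arm_command(
  plan=[
    [0.0,0.001,0,0,0],
    [0.0,0.001,0,0,0],
    [0.0,0,0,0,0],
  ],
)

```text
clock: 11.18
tool_pos: [0.4572, 0.3617, 0.1616]
eef_rot: [0.534, 0.464, -0.533, 0.464]
contact_force: [-2.0, -1.6, 5.8]
opening: 0.112
```

>>> arm_command(
  plan=[
    [0.0,0.001,0,0,0],
    [0.0,0.001,0,0,0],
    [0.0,0,0,0,0],
  ],
)

```text
clock: 11.55
tool_pos: [0.4573, 0.3618, 0.1613]
eef_rot: [0.535, 0.464, -0.533, 0.464]
contact_force: [-4.8, -4.3, 17.8]
opening: 0.111
```

>>> arm_command(
  plan=[
    [0.0,-0.002,0,0,0],
    [0.0,0,0,0,0],
    [0.03,0,0,0,0],
    [0.03,0,0,0,0],
    [0.03,0,0,0,0],
    [0.03,0,0,0,0],
  ],
)

```text
clock: 12.3
tool_pos: [0.4568, 0.3614, 0.1601]
eef_rot: [-0.533, -0.464, 0.534, -0.464]
contact_force: [0.3, -0.4, 0.4]
opening: 0.341
```

```bash
python3 go.py .457 .361 .162 -8; python3 -c "
from h import *
snap('wrist','w7')"
```

```text
t 12.3 p [0.4568 0.3614 0.1601] yaw -7.96 xaxis [-0. -0. -1.] q [-0.81  0.71  0.11  1.76 -0.11  0.68 -0.78] F [ 0.3 -0.4  0.4] op 30.1
shift [-0.0019  0.0003  0.0004] dist 0.002
roll 0.0007
```

View pics/w7.png

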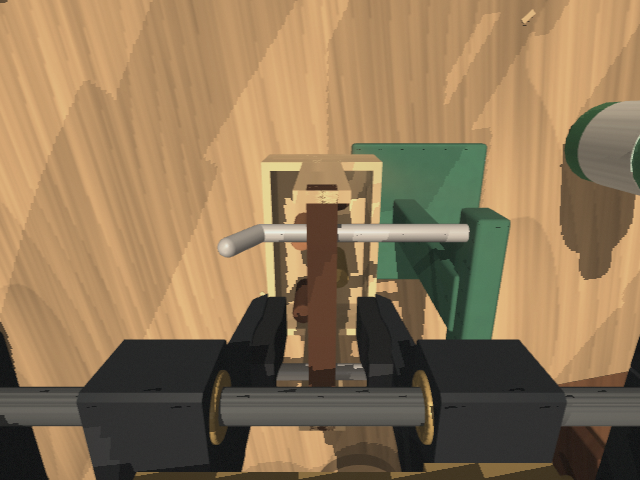

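>>> arm_command(
  plan=[
    [0.03,-0.01,0,0,0],
    [0.03,-0.02,0,0,0],
    [0.03,-0.03,0,0,0],
    [0.04,-0.04,0,0,-0.06],
    [0.04,-0.04,0,0,-0.06],
    [0.04,-0.02,0,0,-0.06],
    [0.04,0,0,0,-0.05],
    [0.04,0,0,0,0],
  ],
)

```text
clock: 13.35
tool_pos: [0.4568, 0.3614, 0.3212]
eef_rot: [0.477, 0.522, -0.476, 0.522]
contact_force: [0.2, 0.1, -0.4]
opening: 0.456
```

```bash
python3 - <<'E'
from h import *
np.set_printoptions(suppress=True,precision=4)
snap('top','t8'); snap('wrist','w8'); 
P=cloud('top','t8'); z=P[...,2]; v,u=np.mgrid[0:480,0:640]
im=np.load('pics/t8.npz')['im'].astype(int)
c=np.array([np.cos(np.radians(5.3)),np.sin(np.radians(5.3))]); n=np.array([-c[1],c[0]])
m=(z>.135)&(z<.165)&(u>340)&(u<390)&(v>185)&(v<218); q=P[m]
a=q[:,:2]@c; b=q[:,:2]@n
print('handle',len(q),np.percentile(a,[0,5,50,95,100]),np.percentile(b,[0,5,50,95,100]))
hb=m&((P[...,0]*c[0]+P[...,1]*c[1])<np.percentile(a,40)); print(P[hb].mean(0),np.median(P[hb][:,2]))
W=cloud('wrist','w3'); zw=W[...,2]; print('w3 handle pts',[pt('wrist','w3',*p) for p in [(463,262),(470,315),(490,255),(500,305),(466,290),(437,158),(448,248)]])
# gouge
m=(z>.025)&(z<.05)&(u>440)&(u<560)&(v>195)&(v<300)
n_,l,s,cc=cv2.connectedComponentsWithStats(m.astype(np.uint8))
for i in range(1,n_):
    if s[i,4]>30: q=P[l==i]; print(s[i],cv2.minAreaRect(q[:,:2].astype(np.float32)),np.median(q[:,2]))
# blade/handle by pixels
for p in [(504,206),(510,206),(505,233),(497,281),(503,235),(508,210)]: print(p,pt('top','t8',*p))
E
python3 go.py
```

```text
handle 461 [0.6155 0.6169 0.632  0.6631 0.6706] [-0.1414 -0.117  -0.0805 -0.0437 -0.0385]
[ 0.6251 -0.0204  0.1515] 0.15152442655638554
w3 handle pts [array([0.6219, 0.011 , 0.1503]), array([ 0.6283, -0.0497,  0.1493]), array([0.648 , 0.0148, 0.1503]), array([ 0.6597, -0.0436,  0.1471]), array([ 0.6243, -0.0198,  0.1505]), array([0.5797, 0.1273, 0.2274]), array([0.5861, 0.0578, 0.2241])]
[450 227  21  45 442] ((0.5415225625038147, -0.25149187445640564), (0.09931819140911102, 0.03061319701373577), 10.48665714263916) 0.028076441109828987
[493 226  18  56 587] ((0.5308859348297119, -0.3468097448348999), (0.028079580515623093, 0.12719720602035522), 81.8871841430664) 0.03214196068881714
(504, 206) [ 0.6424 -0.3604  0.0063]
(510, 206) [ 0.6405 -0.3687  0.0251]
(505, 233) [0.5041 0.0498 1.4188]
(497, 281) [ 0.4686 -0.3332  0.0333]
(503, 235) [ 0.5733 -0.3487  0.034 ]
(508, 210) [ 0.6312 -0.3635  0.0265]
t 13.45 p [0.4566 0.3612 0.3204] yaw 5.16 xaxis [-0. -0. -1.] q [-0.8   0.52  0.08  1.56 -0.05  1.06 -0.61] F [-0.4  0.8 -0. ] op 40.3
```

View pics/w8.png

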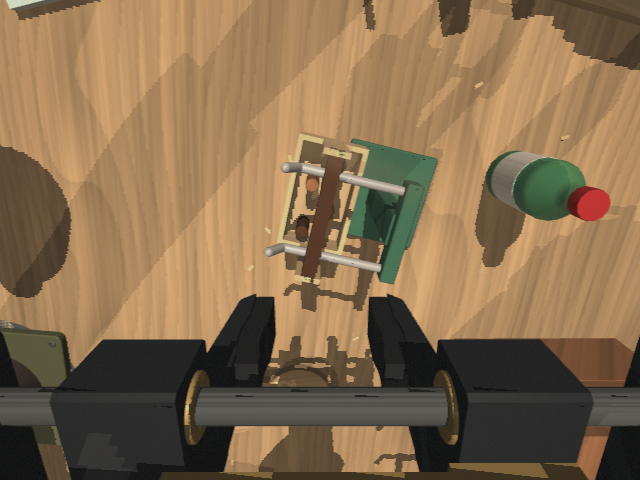

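View pics/t8.png

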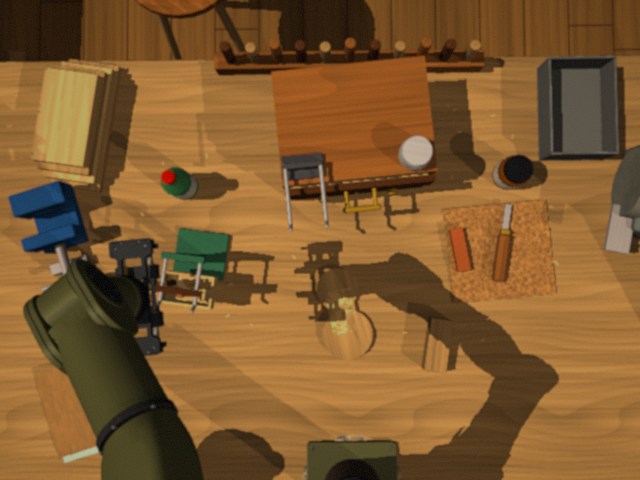

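```bash
python3 go.py .6252 -.0203 .26 5.2
```

```text
t 13.45 p [0.4566 0.3612 0.3204] yaw 5.16 xaxis [-0. -0. -1.] q [-0.8   0.52  0.08  1.56 -0.05  1.06 -0.61] F [-0.4  0.8 -0. ] op 40.3
shift [0.0605 0.1336 0.3951] dist 0.421
roll -0.0007
```

>>> arm_command(
  plan=[
    [0.028,0,0.0134,0.0395,0],
    [0.028,0,0.0134,0.0395,0],
    [0.028,0,0.0134,0.0395,0],
    [0.028,0,0.0134,0.0395,0],
    [0.028,0,0.0134,0.0395,0],
    [0.028,0,0.0134,0.0395,0],
    [0.028,0,0.0134,0.0395,0],
    [0.028,0,0.0134,0.0395,0],
    [0.028,0,0.0134,0.0395,0],
    [0.028,0.02,0.0134,0.0395,0],
    [0.028,0.04,0,0,0],
    [0.028,0,0,0,0],
  ],
)

```text
clock: 14.95
tool_pos: [0.6236, -0.0199, 0.2573]
eef_rot: [0.475, 0.524, -0.479, 0.52]
contact_force: [-0.1, 1.1, 0.4]
opening: 0.318
```

```bash
python3 go.py .6252 -.0203 .131 5.2;  python3 -c "
from h import *
snap('wrist','w9')"
```

```text
t 14.95 p [ 0.6236 -0.0199  0.2573] yaw 5.16 xaxis [-0.008  0.    -1.   ] q [-0.09  0.65  0.09  1.52 -0.06  0.99  0.11] F [-0.1  1.1  0.4] op 28.0
shift [0.1263 0.0025 0.0007] dist 0.126
roll -0.0007
```

View pics/w9.png

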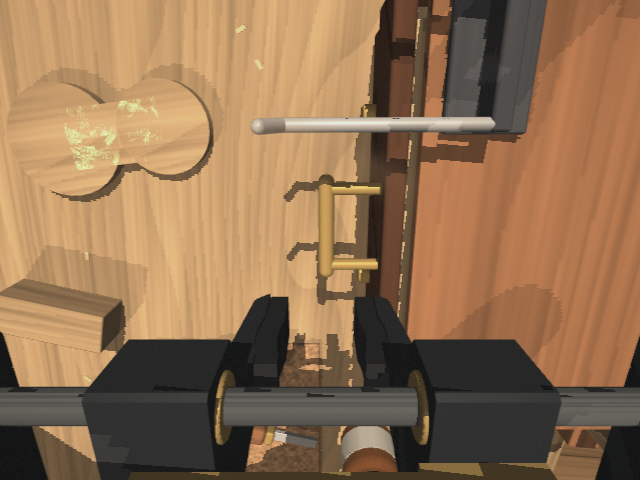

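```bash
python3 -c "
from h import *
for p in [(326,190),(326,225),(326,262),(320,225),(332,225)]: print(pt('wrist','w9',*p))"; python3 go.py .6252 -.0203 .131 5.2
```

```text
[0.62346139 0.01039407 0.14985177]
[ 0.62596576 -0.0158651   0.15009029]
[ 0.62876547 -0.04523349  0.15070215]
[ 0.62154663 -0.01703721  0.14755921]
[ 0.63048237 -0.01581402  0.1488437 ]
t 15.0 p [ 0.6252 -0.0192  0.2594] yaw 5.22 xaxis [-0.003  0.    -1.   ] q [-0.09  0.64  0.09  1.52 -0.06  0.99  0.11] F [0.9 0.6 0.8] op 27.7
shift [0.1284 0.0003 0.0012] dist 0.128
roll 0.0004
```

>>> arm_command(
  plan=[
    [0.028,0.03,0,0,0],
    [0.028,0.03,0,0,0],
    [0.028,0.03,0,0,0],
    [0.028,0.025,0,0,0],
    [0.028,0.013,0,0,0],
    [0.028,0,0,0,0],
  ],
)

```text
clock: 15.75
tool_pos: [0.6264, -0.0192, 0.1328]
eef_rot: [0.477, 0.522, -0.476, 0.522]
contact_force: [-0.9, 0.5, -0.0]
opening: 0.322
```

>>> arm_command(
  plan=[
    [0.0,0,0,0,0],
    [0.0,0,0,0,0],
    [0.0,0,0,0,0],
    [0.0,0,0,0,0],
  ],
  force=40,
)

```text
clock: 16.25
tool_pos: [0.6262, -0.0198, 0.1326]
eef_rot: [0.477, 0.522, -0.477, 0.522]
contact_force: [-0.7, 0.2, -0.0]
opening: 0.001
```

```bash
python3 go.py .6252 -.0203 .131 5.2
```

```text
t 16.25 p [ 0.6262 -0.0198  0.1326] yaw 5.21 xaxis [ 0.  0. -1.] q [-0.08  0.79  0.07  1.65 -0.07  0.71  0.11] F [-0.7  0.2 -0. ] op 0.1
shift [ 0.0016 -0.0011  0.0004] dist 0.002
roll 0.0002
```

```bash
python3 -c "
from h import *
snap('wrist','w10');snap('side','s10')
im=cv2.imread('pics/s10.png'); cv2.imwrite('pics/s10z.png',cv2.resize(im[180:330,280:430],(600,600),interpolation=cv2.INTER_CUBIC))"
```

```text
(no output)
```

View pics/w10.png

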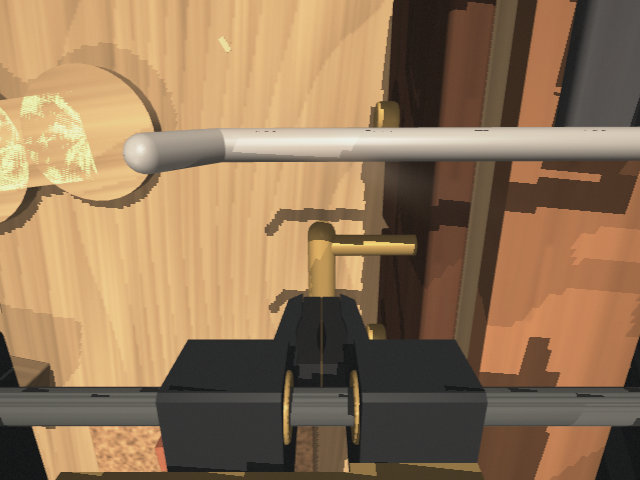

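View pics/s10z.png

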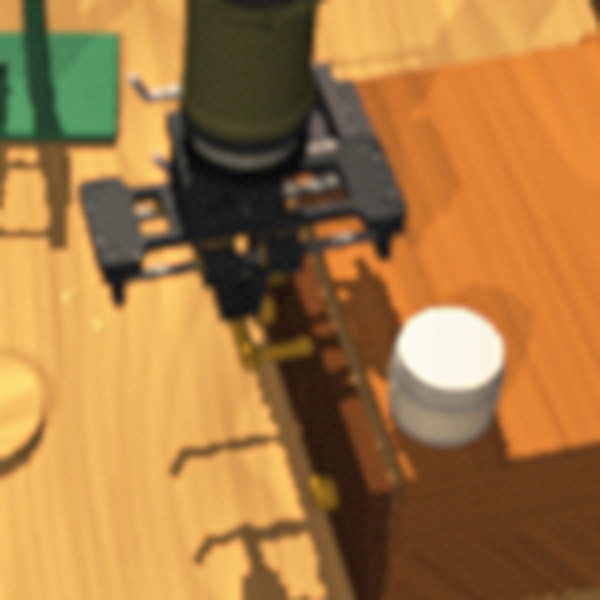

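```bash
python3 -c "
from h import *
im=cv2.imread('pics/w10.png'); cv2.imwrite('pics/w10z.png',cv2.resize(im[210:400,230:420],(760,760)[:2],interpolation=cv2.INTER_CUBIC)[:600])
P=cloud('wrist','w10')
for v in range(225,400,8): print(v,[tuple((P[v,u]*1000).round(0).tolist()) for u in (300,310,320,330,340)])
"
```

```text
225 [(609.0, -25.0, -0.0), (617.0, -25.0, -1.0), (622.0, 20.0, 147.0), (626.0, 20.0, 146.0), (642.0, -22.0, -0.0)]
233 [(610.0, -33.0, -1.0), (618.0, 16.0, 147.0), (622.0, 17.0, 150.0), (627.0, 17.0, 148.0), (643.0, -30.0, -3.0)]
241 [(610.0, -40.0, -2.0), (619.0, 13.0, 149.0), (623.0, 13.0, 148.0), (627.0, 14.0, 150.0), (631.0, 14.0, 147.0)]
249 [(611.0, -46.0, 0.0), (619.0, 9.0, 147.0), (623.0, 11.0, 150.0), (627.0, 11.0, 149.0), (631.0, 11.0, 149.0)]
257 [(611.0, -54.0, -2.0), (619.0, 6.0, 148.0), (623.0, 7.0, 150.0), (628.0, 7.0, 149.0), (645.0, -50.0, -0.0)]
265 [(612.0, -61.0, -2.0), (619.0, 2.0, 147.0), (624.0, 4.0, 151.0), (628.0, 3.0, 149.0), (646.0, -58.0, -1.0)]
273 [(612.0, -68.0, -2.0), (620.0, -2.0, 146.0), (624.0, -1.0, 149.0), (628.0, -1.0, 149.0), (646.0, -65.0, -0.0)]
281 [(613.0, -76.0, -2.0), (620.0, -6.0, 148.0), (624.0, -4.0, 150.0), (629.0, -4.0, 149.0), (647.0, -72.0, -0.0)]
289 [(614.0, -83.0, -0.0), (620.0, -9.0, 149.0), (625.0, -8.0, 150.0), (629.0, -8.0, 149.0), (648.0, -80.0, -0.0)]
297 [(616.0, -8.0, 158.0), (621.0, -10.0, 154.0), (625.0, -10.0, 154.0), 
[... 749 characters left out ...]
[(618.0, -10.0, 193.0), (622.0, -10.0, 194.0), (625.0, -10.0, 193.0), (628.0, -9.0, 194.0), (631.0, -9.0, 193.0)]
361 [(619.0, -10.0, 198.0), (622.0, -10.0, 198.0), (625.0, -9.0, 198.0), (628.0, -9.0, 198.0), (631.0, -9.0, 198.0)]
369 [(619.0, -12.0, 199.0), (622.0, -12.0, 199.0), (625.0, -11.0, 199.0), (628.0, -11.0, 199.0), (631.0, -11.0, 198.0)]
377 [(619.0, -15.0, 199.0), (622.0, -15.0, 199.0), (625.0, -14.0, 200.0), (629.0, -14.0, 199.0), (632.0, -14.0, 199.0)]
385 [(619.0, -18.0, 200.0), (622.0, -18.0, 199.0), (626.0, -18.0, 198.0), (629.0, -18.0, 198.0), (632.0, -17.0, 199.0)]
393 [(619.0, 7.0, 232.0), (621.0, 9.0, 234.0), (623.0, 8.0, 233.0), (626.0, 9.0, 233.0), (628.0, 8.0, 232.0)]
```

View pics/w10z.png

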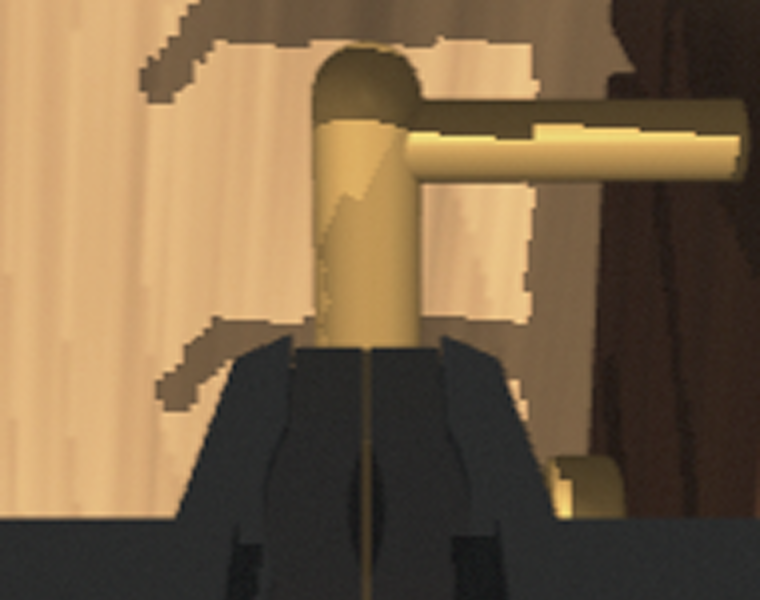

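>>> arm_command(
  plan=[
    [0.0,0,-0.004,0,0],
    [0.0,0,-0.006,0,0],
    [0.0,0,-0.01,0,0],
    [0.0,0,0,0,0],
  ],
)

```text
clock: 16.85
tool_pos: [0.605, -0.0218, 0.1323]
eef_rot: [0.476, 0.522, -0.477, 0.522]
contact_force: [0.7, -0.7, 0.1]
opening: 0.005
```

```bash
python3 go.py .6252 -.0203 .131 5.2; python3 -c "
from h import *
snap('wrist','w11')"
```

```text
t 16.85 p [ 0.605  -0.0218  0.1323] yaw 5.2 xaxis [-0.001 -0.    -1.   ] q [-0.08  0.77  0.06  1.71 -0.07  0.66  0.12] F [ 0.7 -0.7  0.1] op 0.4
shift [0.0013 0.0203 0.0003] dist 0.02
roll -0.0
```

View pics/w11.png

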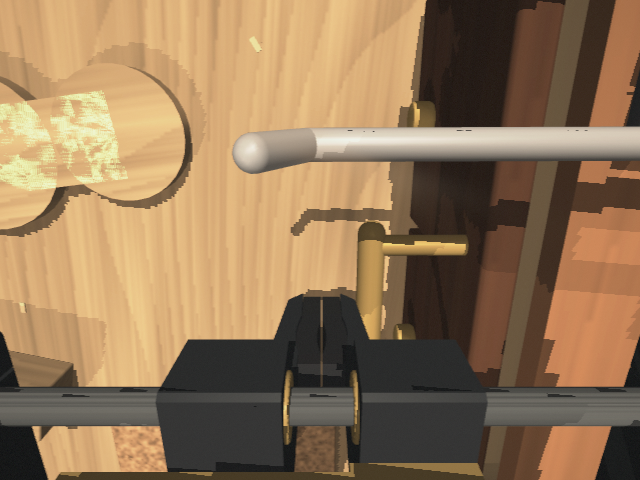

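Run:
```python
from h import *
im,d=snap('side','s11'); c=r.calibration('side'); st=r.get_state(); p=st['tool_pos']
Rm=R.from_quat(c['orientation'])
z=cv2.resize(im[190:290,290:390,::-1],(800,800),interpolation=cv2.INTER_CUBIC)
for h,col in ((0,(0,0,255)),(.0195,(0,255,0)),(.064,(255,0,0))):
  for dy in(-.009,.009):
    pc=Rm.inv().apply(p+[0,dy,h]-c['eye']); u=c['fx']*pc[0]/pc[2]+c['cx']; v=c['fy']*pc[1]/pc[2]+c['cy']; print(h,dy,u,v)
    cv2.circle(z,(int((u-290)*8),int((v-190)*8)),4,col,-1)
cv2.imwrite('pics/s11z.png',z[:600])
```

```text
0 -0.009 331.1225637133836 266.4303834602197
0 0.009 330.1276404167869 260.94900037294036
0.0195 -0.009 331.2648628235778 261.70043837948424
0.0195 0.009 330.25658900515054 256.19798331325956
0.064 -0.009 331.6029415363483 250.4628857188381
0.064 0.009 330.5628307727056 244.91472786622992
```

View pics/s11z.png

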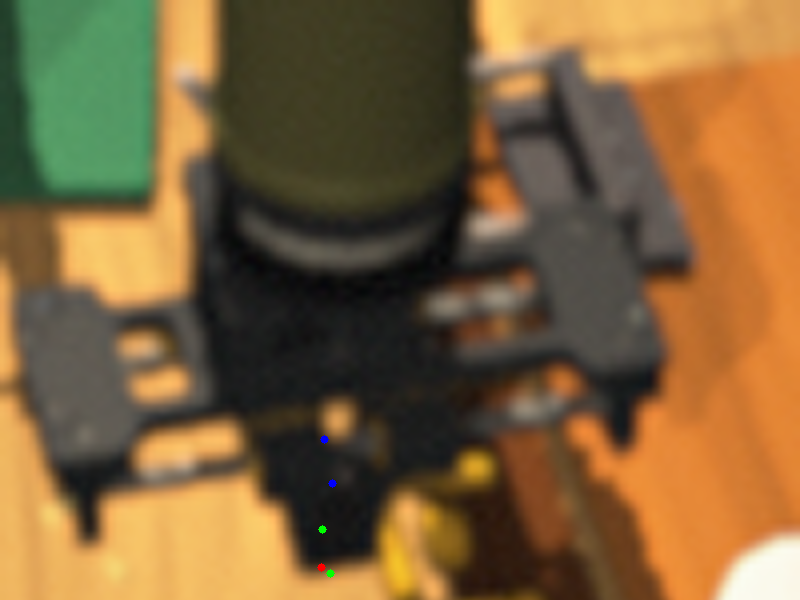

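Run:
```python
from h import *
for f in ('w0','w11'):
    f2='wrist0' if f=='w0' else f
    a=np.load('pics/%s.npz'%f2); c=r.calibration('wrist'); d=a['d']; m=np.array(c['mount'])
    v,u=np.mgrid[0:480,0:640]
    pc=np.stack([(u-c['cx'])/c['fx']*d,(v-c['cy'])/c['fy']*d,d],-1)@m[:3,:3].T+m[:3,3]
    for (U,V) in ([(205,298),(212,300),(215,310),(50,345),(20,345),(95,345),(50,380),(440,300),(300,400)] if f=='w0' else [(300,298),(320,298),(345,298),(280,330),(200,343),(240,343),(460,343),(240,380),(240,400),(240,440),(240,468),(100,390),(100,420),(240,476)]):
        print(f,U,V,(pc[V,U]*1000).round(1))
```

```text
w0 205 298 [-22.6 -48.9 -10.3]
w0 212 300 [-24.8 -45.3 -10.6]
w0 215 310 [-26.5 -43.9  -6.9]
w0 50 345 [-93.2 -61.3 -35.1]
w0 20 345 [-92.5 -68.7 -34.7]
w0 95 345 [-92.9 -51.2 -35. ]
w0 50 380 [-105.7  -52.7  -35.7]
w0 440 300 [-24.6  49.4 -10.6]
w0 300 400 [-101.9   -4.4  -27.6]
w11 300 298 [-26.3  -8.7 -12.3]
w11 320 298 [-23.3  -0.5 -10.8]
w11 345 298 [-25.9   9.8 -12.2]
w11 280 330 [-49.8 -14.5 -12. ]
w11 200 343 [-92.4 -27.6 -35.2]
w11 240 343 [-92.2 -18.5 -35.1]
w11 460 343 [-21.3  61.5  12.4]
w11 240 380 [-105.4  -15.8  -35.6]
w11 240 400 [-109.8  -15.   -34.6]
w11 240 440 [-109.8  -15.6  -25.1]
w11 240 468 [-109.6  -16.2  -17.6]
w11 100 390 [-99.3 -48.  -27.9]
w11 100 420 [-103.6  -46.4  -23.9]
w11 240 476 [-111.7  -15.7  -18.1]
```

>>> arm_command(
  plan=[
    [0.028,-0.015,0,0,0],
    [0.028,0,0.01,0,0],
    [0.028,0,0.01,0,0],
    [0.028,0,0,0,0],
    [0.028,0.01,0,0,0],
    [0.028,0.008,0,0,0],
    [0.028,0.005,0,0,0],
    [0.028,0.004,0,0,0],
    [0.028,0,0,0,0],
  ],
)

```text
clock: 18.08
tool_pos: [0.6259, -0.0198, 0.12]
eef_rot: [0.477, 0.522, -0.477, 0.522]
contact_force: [0.1, -0.5, -1.4]
opening: 0.317
```

```bash
python3 go.py .6252 -.0203 .119 5.2
```

```text
t 18.07 p [ 0.6259 -0.0198  0.12  ] yaw 5.21 xaxis [-0.001  0.    -1.   ] q [-0.08  0.81  0.06  1.65 -0.07  0.68  0.12] F [ 0.1 -0.5 -1.4] op 27.9
shift [ 0.001  -0.0007  0.0005] dist 0.001
roll 0.0002
```

>>> arm_command(
  plan=[
    [0.0,0.001,0,0,0],
    [0.0,0,0,0,0],
    [0.0,0,0,0,0],
    [0.0,0,0,0,0],
  ],
  force=30,
)

```text
clock: 18.58
tool_pos: [0.6263, -0.0197, 0.1195]
eef_rot: [0.477, 0.522, -0.477, 0.522]
contact_force: [-0.3, -0.6, 0.2]
opening: 0.126
```

>>> arm_command(
  plan=[
    [0.0,0,-0.005,0,0],
    [0.0,0,-0.012,0,0],
    [0.0,0,-0.018,0,0],
    [0.0,0,-0.02,0,0],
    [0.0,0,-0.02,0,0],
    [0.0,0,-0.02,0,0],
    [0.0,0,-0.018,0,0],
    [0.0,0,-0.015,0,0],
    [0.0,0,-0.01,0,0],
    [0.0,0,-0.008,0,0],
    [0.0,0,-0.003,0,0],
    [0.0,0,0,0,0],
  ],
)

```text
clock: 20.08
tool_pos: [0.4817, -0.0334, 0.1195]
eef_rot: [0.479, 0.52, -0.475, 0.524]
contact_force: [7.3, -0.7, -9.6]
opening: 0.125
```

```bash
python3 go.py .6252 -.0203 .119 5.2
```

```text
t 20.07 p [ 0.4817 -0.0334  0.1195] yaw 5.21 xaxis [ 0.008 -0.    -1.   ] q [-0.05  0.67  0.04  2.09 -0.07  0.37  0.14] F [ 7.3 -0.7 -9.6] op 11.0
shift [ 0.0016  0.1441 -0.    ] dist 0.144
roll 0.0002
```

>>> arm_command(
  plan=[
    [0.0,0,0,0,0],
    [0.0,0,-0.003,0,0],
    [0.0,0,0,0,0],
  ],
)

```text
clock: 20.45
tool_pos: [0.4818, -0.0334, 0.1195]
eef_rot: [0.48, 0.519, -0.473, 0.526]
contact_force: [12.5, -0.4, -15.2]
opening: 0.122
```

>>> arm_command(
  plan=[
    [0.0,0,-0.003,0,0],
    [0.0,0,0,0,0],
  ],
)

```text
clock: 20.7
tool_pos: [0.4819, -0.0334, 0.1196]
eef_rot: [0.481, 0.518, -0.472, 0.527]
contact_force: [16.5, -0.8, -21.3]
opening: 0.125
```

>>> arm_command(
  plan=[
    [0.0,0,0.006,0,0],
    [0.0,0,0,0,0],
    [0.0,0,0,0,0],
  ],
)

```text
clock: 21.08
tool_pos: [0.4817, -0.0334, 0.1195]
eef_rot: [0.478, 0.52, -0.475, 0.524]
contact_force: [8.2, -1.4, -8.1]
opening: 0.128
```

```bash
python3 go.py .6252 -.0203 .119 5.2; python3 -c "
from h import *
snap('wrist','w12');snap('side','s12');snap('top','t12')"
```

```text
t 21.07 p [ 0.4817 -0.0334  0.1195] yaw 5.22 xaxis [ 0.007 -0.    -1.   ] q [-0.05  0.67  0.04  2.09 -0.07  0.37  0.14] F [ 8.2 -1.4 -8.1] op 11.3
shift [0.0016 0.1441 0.    ] dist 0.144
roll 0.0003
```

View pics/w12.png

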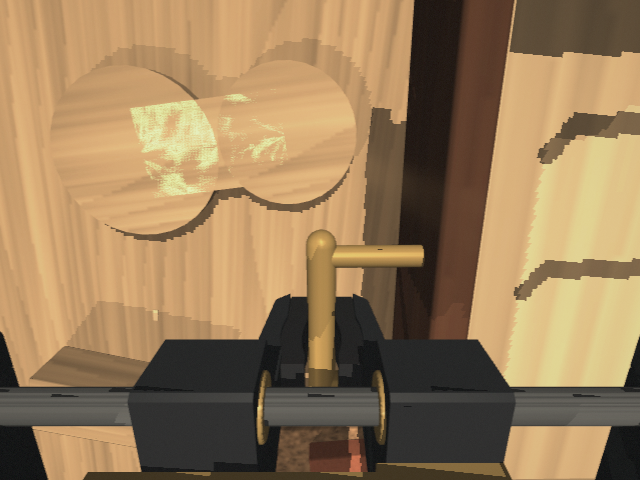

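View pics/s12.png

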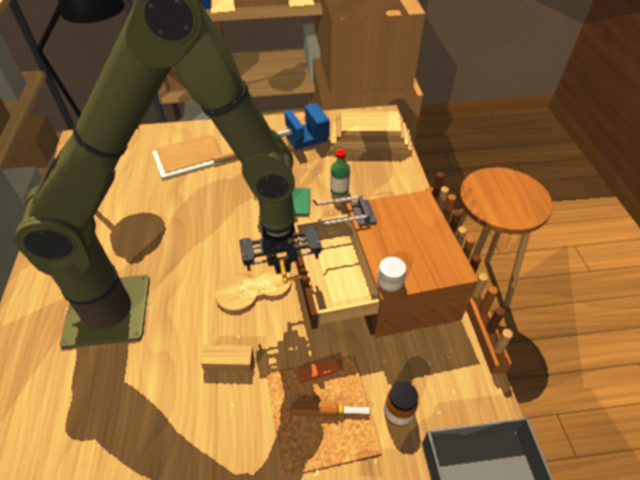

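View pics/t12.png

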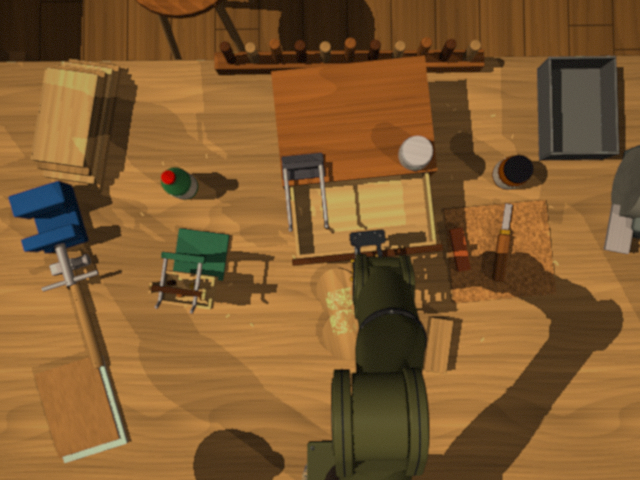

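Run:
```python
from h import *
np.set_printoptions(suppress=True,precision=4)
c=np.array([np.cos(np.radians(5.25)),np.sin(np.radians(5.25))])
def hd(f,u0,u1,v0,v1):
    P=cloud('wrist',f); q=P[v0:v1,u0:u1].reshape(-1,3); q=q[(q[:,2]>.138)&(q[:,2]<.156)]; a=q[:,:2]@c; print(f,len(q),'handle front/back a',np.percentile(a,[1,50,99]),'z',np.percentile(q[:,2],98))
hd('w9',315,338,200,250); hd('w10',300,345,258,290); hd('w12',300,345,275,300)
# drawer front face top edge vs chest front: a coordinate
P=cloud('top','t12'); z=P[...,2]; A=P[...,:2]@c
for u in (300,320,340,415,430): print(u,[(v,round(A[v,u],3),round(z[v,u],3)) for v in list(range(176,192,2))+list(range(244,266,2))])
```

```text
w9 786 handle front/back a [0.6166 0.6219 0.628 ] z 0.1511345366989315
w10 865 handle front/back a [0.6164 0.6221 0.6279] z 0.15092505014779037
w12 774 handle front/back a [0.4684 0.4763 0.4852] z 0.1510899133922327
300 [(176, np.float64(0.696), np.float64(0.193)), (178, np.float64(0.692), np.float64(0.193)), (180, np.float64(0.69), np.float64(0.176)), (182, np.float64(0.685), np.float64(0.182)), (184, np.float64(0.681), np.float64(0.182)), (186, np.float64(0.688), np.float64(0.1)), (188, np.float64(0.683), np.float64(0.109)), (190, np.float64(0.678), np.float64(0.109)), (244, np.float64(0.561), np.float64(0.11)), (246, np.float64(0.557), np.float64(0.102)), (248, np.float64(0.553), np.float64(0.107)), (250, np.float64(0.549), np.float64(0.101)), (252, np.float64(0.544), np.float64(0.111)), (254, np.float64(0.54), np.float64(0.12)), (256, np.float64(0.535), np.float64(0.151)), (258, np.float64(0.53), np.float64(0.17)), (260, np.float64(0.526), np.float64(0.165)), (262, np.float64(0.522), np.float64(0.167)), (264, np.float64(0.518), np.float64(0.161))]
320 [(176, np.float64(0.689), np
[... 2697 characters left out ...]
64(0.68), np.float64(0.006)), (184, np.float64(0.676), np.float64(0.003)), (186, np.float64(0.671), np.float64(0.002)), (188, np.float64(0.667), np.float64(-0.001)), (190, np.float64(0.662), np.float64(0.002)), (244, np.float64(0.533), np.float64(0.152)), (246, np.float64(0.528), np.float64(0.16)), (248, np.float64(0.524), np.float64(0.173)), (250, np.float64(0.52), np.float64(0.166)), (252, np.float64(0.517), np.float64(0.002)), (254, np.float64(0.512), np.float64(-0.0)), (256, np.float64(0.508), np.float64(0.0)), (258, np.float64(0.503), np.float64(0.006)), (260, np.float64(0.499), np.float64(0.011)), (262, np.float64(0.494), np.float64(0.008)), (264, np.float64(0.489), np.float64(0.005))]
```

>>> arm_command(
  plan=[
    [0.0,0,0.004,0,0],
    [0.0,0,0,0,0],
    [0.028,0,0,0,0],
    [0.028,0,0,0,0],
    [0.028,0,0,0,0],
  ],
)

```text
clock: 21.85
tool_pos: [0.4812, -0.0325, 0.1193]
eef_rot: [0.477, 0.523, -0.477, 0.522]
contact_force: [-0.1, -0.6, -0.2]
opening: 0.316
```

```bash
python3 go.py .5312 -.3469 .15 81.9
```

```text
t 21.85 p [ 0.4812 -0.0325  0.1193] yaw 5.24 xaxis [-0.001  0.001 -1.   ] q [-0.05  0.67  0.04  2.09 -0.07  0.38  0.14] F [-0.1 -0.6 -0.2] op 27.9
shift [-0.0309  0.021   0.3176] dist 0.32
roll -1.3379
```

>>> arm_command(
  plan=[
    [0.028,-0.02,0,0,0],
    [0.028,-0.03,0,0,0],
    [0.028,-0.03,0,0,0],
    [0.04,-0.03,0,0,-0.16],
    [0.05,-0.02,0,0,-0.17],
    [0.05,0,0,0,-0.17],
    [0.05,0,0,0,-0.17],
    [0.05,0,0,0,-0.17],
    [0.05,0,0,0,-0.17],
    [0.05,0,0,0,-0.17],
    [0.05,0,0,0,-0.158],
    [0.05,0,0,0,0],
  ],
)

```text
clock: 23.35
tool_pos: [0.4813, -0.033, 0.2492]
eef_rot: [0.051, 0.706, -0.051, 0.705]
contact_force: [-0.6, 0.4, -0.9]
opening: 0.568
```

```bash
python3 go.py .5312 -.3469 .20 81.9; python3 -c "
from h import *
snap('top','t13')
np.set_printoptions(suppress=True,precision=4)
P=cloud('top','t13'); z=P[...,2]; v,u=np.mgrid[0:480,0:640]
m=(z>.025)&(z<.05)&(u>440)&(u<560)&(v>195)&(v<300)
n_,l,s,cc=cv2.connectedComponentsWithStats(m.astype(np.uint8))
for i in range(1,n_):
    if s[i,4]>30: q=P[l==i]; print(s[i],cv2.minAreaRect(q[:,:2].astype(np.float32)),np.median(q[:,2]))
"
```

```text
t 23.35 p [ 0.4813 -0.033   0.2492] yaw 81.78 xaxis [-0.001  0.    -1.   ] q [ 0.19  0.47 -0.33  1.94  0.21  0.77  1.17] F [-0.6  0.4 -0.9] op 50.1
shift [ 0.049  -0.3036  0.0943] dist 0.322
roll -0.0021
[450 227  21  45 426] ((0.5419275164604187, -0.2521180808544159), (0.09894959628582001, 0.03136255964636803), 11.611137390136719) 0.027953178981787175
[493 229  18  53 579] ((0.5275262594223022, -0.3464604318141937), (0.028089109808206558, 0.12037850171327591), 81.02364349365234) 0.03201782351084459
```

View pics/t13.png

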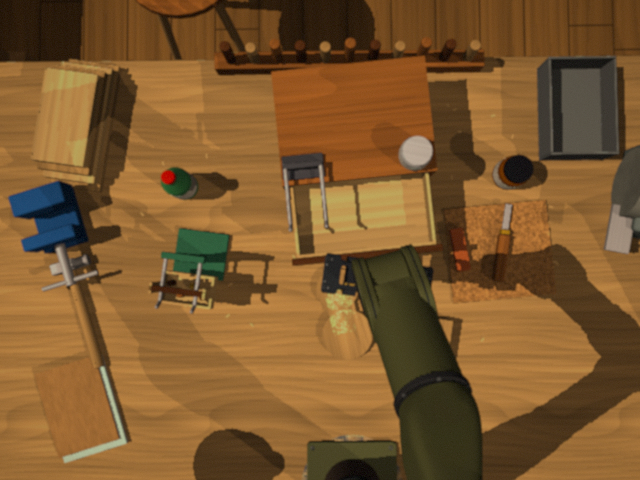

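>>> arm_command(
  plan=[
    [0.05,0,-0.038,0.0118,0],
    [0.05,0,-0.038,0.0118,0],
    [0.05,0,-0.038,0.0118,0],
    [0.05,0,-0.038,0.0118,0],
    [0.05,0,-0.038,0.0118,0],
    [0.05,0,-0.038,0.0118,0],
    [0.05,0,-0.038,0.0118,0],
    [0.05,0.02,-0.038,0.0118,0],
    [0.05,0.03,0,0,0],
    [0.05,0,0,0,0],
  ],
)

```text
clock: 24.65
tool_pos: [0.5304, -0.3464, 0.1969]
eef_rot: [0.052, 0.707, -0.05, 0.703]
contact_force: [0.1, 0.3, -0.1]
opening: 0.565
```

```bash
python3 go.py .5312 -.3469 -.002 81.9; python3 -c "
from h import *
snap('wrist','w14')
np.set_printoptions(suppress=True,precision=4)
P=cloud('wrist','w14'); z=P[...,2]; v,u=np.mgrid[0:480,0:640]
m=(z>.022)&(z<.05)&(v<330)
n_,l,s,cc=cv2.connectedComponentsWithStats(m.astype(np.uint8))
for i in range(1,n_):
    if s[i,4]>100: q=P[l==i]; print(s[i],cv2.minAreaRect(q[:,:2].astype(np.float32)),np.median(q[:,2]))
"
```

```text
t 24.65 p [ 0.5304 -0.3464  0.1969] yaw 81.76 xaxis [-0.005  0.003 -1.   ] q [ 0.67  0.73 -0.3   1.55  0.25  0.9   1.71] F [ 0.1  0.3 -0.1] op 49.8
shift [ 0.1989 -0.0008  0.002 ] dist 0.199
roll -0.0024
[441   0  65   3 130] ((0.3841369152069092, -0.20458385348320007), (0.048274386674165726, 0.0011231140233576298), 80.85974884033203) 0.024837635732574373
[ 305  137   31  132 3675] ((0.5288662910461426, -0.34582650661468506), (0.02594374120235443, 0.12282884120941162), 81.03263854980469) 0.03055051845384532
[ 395  148   57  110 3545] ((0.5412596464157104, -0.2509225904941559), (0.09966689348220825, 0.030314434319734573), 10.35878849029541) 0.02521498875311967
[ 66 292  13  38 212] ((0.5996384024620056, -0.6039877533912659), (0.004113759845495224, 0.0423879437148571), 83.0836181640625) 0.025587143915522845
[527 321  38   9 183] ((0.6847019791603088, -0.1361912488937378), (0.0022363539319485426, 0.03746955469250679), 4.936100959777832) 0.026177995988377445
```

View pics/w14.png

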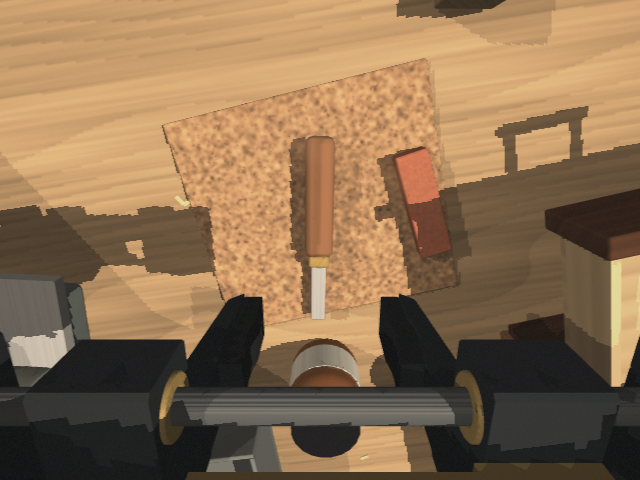

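>>> arm_command(
  plan=[
    [0.05,0.03,0,0.001,0.012],
    [0.05,0.04,0,0,0],
    [0.05,0.04,0,0,0],
    [0.05,0.03,0,0,0],
    [0.05,0.02,0,0,0],
    [0.05,0.012,0,0,0],
    [0.05,0,0,0,0],
  ],
)

```text
clock: 25.58
tool_pos: [0.5334, -0.3472, 0.0274]
eef_rot: [0.054, 0.705, -0.054, 0.705]
contact_force: [-0.2, 0.3, -0.2]
opening: 0.565
```

```bash
python3 go.py .5314 -.3462 -.002 81.0
```

```text
t 25.57 p [ 0.5334 -0.3472  0.0274] yaw 81.19 xaxis [-0.  0. -1.] q [ 0.63  0.96 -0.22  1.65  0.34  0.57  1.62] F [-0.2  0.3 -0.2] op 49.7
shift [ 0.0294  0.0007 -0.0021] dist 0.029
roll 0.0034
```

>>> arm_command(
  plan=[
    [0.05,0.01,0,-0.002,0],
    [0.05,0.008,0,0,0],
    [0.05,0.006,0,0,0],
    [0.05,0.004,0,0,0],
    [0.05,0.002,0,0,0],
    [0.05,0,0,0,0],
  ],
)

```text
clock: 26.32
tool_pos: [0.5312, -0.3471, -0.0028]
eef_rot: [0.054, 0.705, -0.054, 0.705]
contact_force: [0.7, -0.9, -0.3]
opening: 0.566
```

```bash
python3 go.py .5314 -.3462 -.002 81.0; python3 -c "
from h import *
snap('wrist','w15')"
```

```text
t 26.32 p [ 0.5312 -0.3471 -0.0028] yaw 81.19 xaxis [-0.  0. -1.] q [ 0.62  1.   -0.21  1.66  0.35  0.52  1.61] F [ 0.7 -0.9 -0.3] op 49.9
shift [-0.0008  0.0009  0.    ] dist 0.001
roll 0.0033
```

View pics/w15.png

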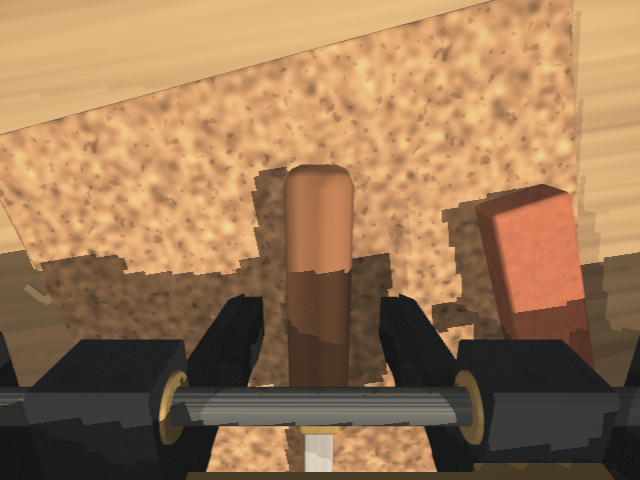

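>>> arm_command(
  plan=[
    [0.0,0,0,0,0],
    [0.0,0,0,0,0],
    [0.0,0,0,0,0],
    [0.0,0,0,0,0],
    [0.0,0,0,0,0],
  ],
  force=35,
)

```text
clock: 27.0
tool_pos: [0.5313, -0.3473, -0.0025]
eef_rot: [0.054, 0.705, -0.054, 0.705]
contact_force: [-0.6, 0.5, 1.8]
opening: 0.292
```

>>> arm_command(
  plan=[
    [0.0,-0.006,0,0,0],
    [0.0,-0.01,0,0,0],
    [0.0,-0.014,0,0,0],
    [0.0,0,0,0,0],
  ],
)

```text
clock: 27.5
tool_pos: [0.5324, -0.3476, 0.029]
eef_rot: [0.054, 0.704, -0.055, 0.706]
contact_force: [-0.1, 0.1, -2.2]
opening: 0.293
```

```bash
python3 go.py .5314 -.3462 -.002 81.0; python3 -c "
from h import *
snap('wrist','w16')"
```

```text
t 27.5 p [ 0.5324 -0.3476  0.029 ] yaw 81.18 xaxis [ 0.003 -0.001 -1.   ] q [ 0.63  0.96 -0.22  1.65  0.34  0.57  1.62] F [-0.1  0.1 -2.2] op 25.8
shift [ 0.031   0.0013 -0.0013] dist 0.031
roll 0.0032
```

View pics/w16.png

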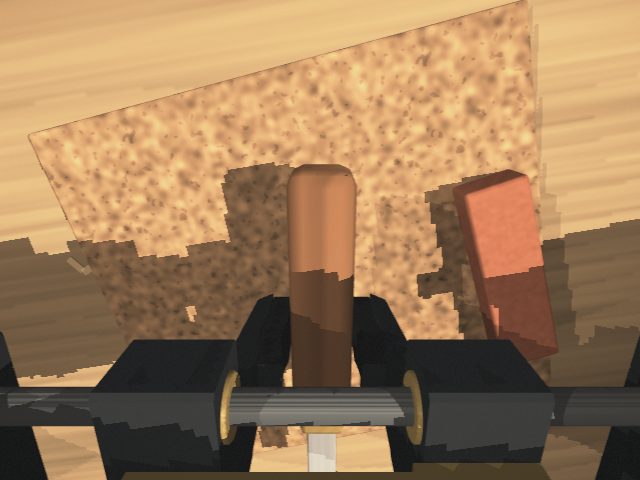

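>>> arm_command(
  plan=[
    [0.0,-0.03,0,0,0],
    [0.0,-0.04,0,0,0],
    [0.0,-0.04,0,0,0.1],
    [0.0,-0.04,0,0,0.13],
    [0.0,-0.04,0,0,0.14],
    [0.0,-0.03,0,0,0.14],
    [0.0,0,0,0,0.14],
    [0.0,0,0,0,0.14],
    [0.0,0,0,0,0.14],
    [0.0,0,0,0,0.14],
    [0.0,0,0,0,0.14],
    [0.0,0,0,0,0.116],
  ],
)

```text
clock: 29.05
tool_pos: [0.5308, -0.3466, 0.2467]
eef_rot: [0.478, 0.522, -0.478, 0.521]
contact_force: [-0.1, -0.2, -1.2]
opening: 0.295
```

```bash
python3 go.py .5836 -.0337 .25 5.2
```

```text
t 29.05 p [ 0.5308 -0.3466  0.2467] yaw 5.0 xaxis [-0.001  0.001 -1.   ] q [ 0.46  0.67  0.08  1.51 -0.06  0.97  0.65] F [-0.1 -0.2 -1.2] op 26.0
shift [-0.0031  0.0799 -0.3071] dist 0.317
roll -0.0035
```

>>> arm_command(
  plan=[
    [0.0,0,0.004,-0.015,0],
    [0.0,0,0.008,-0.03,0],
    [0.0,0,0.01,-0.038,0],
    [0.0,0,0.01,-0.04,0],
    [0.0,0,0.01,-0.04,0],
    [0.0,0,0.01,-0.04,0],
    [0.0,0,0.01,-0.04,0],
    [0.0,0,0.01,-0.034,0],
    [0.0,0,0.006,-0.02,0],
    [0.0,0,0.002,-0.01,0],
    [0.0,0,0,0,0],
  ],
)

```text
clock: 30.42
tool_pos: [0.5827, -0.0343, 0.2472]
eef_rot: [0.476, 0.522, -0.477, 0.522]
contact_force: [-0.7, -0.1, -1.5]
opening: 0.291
```

```bash
python3 go.py .5836 -.0337 .13 5.2; python3 -c "
from h import *
snap('wrist','w17');snap('top','t17')"
```

```text
t 30.43 p [ 0.5827 -0.0343  0.2472] yaw 5.25 xaxis [-0. -0. -1.] q [-0.08  0.6   0.1   1.67 -0.08  0.88  0.14] F [-0.7 -0.1 -1.5] op 25.6
shift [ 0.1172  0.0009 -0.0005] dist 0.117
roll 0.0008
```

View pics/w17.png

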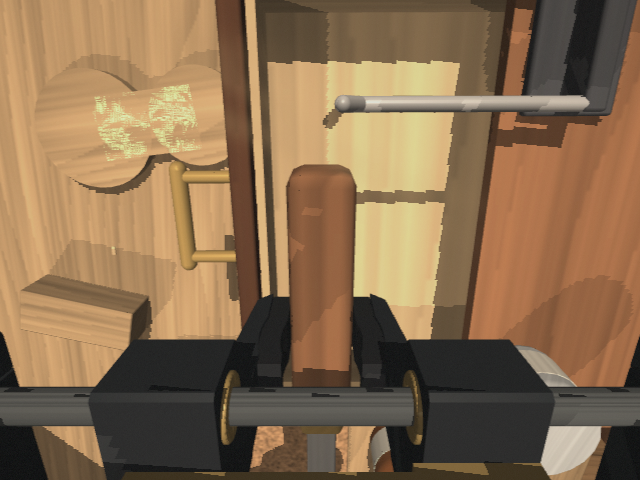

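View pics/t17.png

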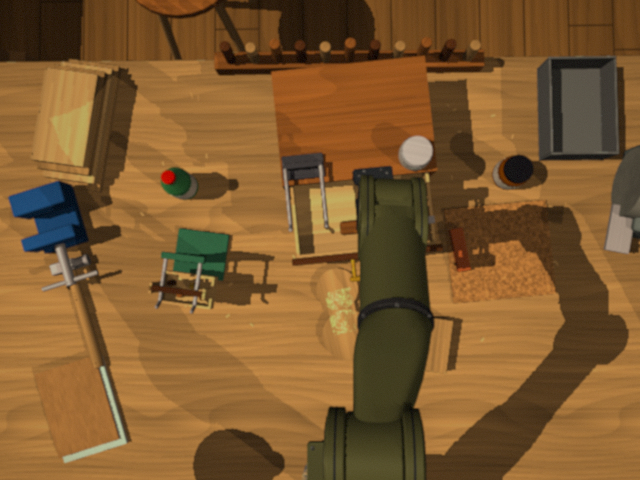

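>>> arm_command(
  plan=[
    [0.0,0.01,0,-0.006,0],
    [0.0,0.02,0,0,0],
    [0.0,0.025,0,0,0],
    [0.0,0.025,0,0,0],
    [0.0,0.02,0,0,0],
    [0.0,0.015,0,0,0],
    [0.0,0.01,0,0,0],
    [0.0,0,0,0,0],
  ],
)

```text
clock: 31.52
tool_pos: [0.5821, -0.0281, 0.1217]
eef_rot: [0.477, 0.522, -0.477, 0.522]
contact_force: [-0.1, -0.2, -1.2]
opening: 0.292
```

```bash
python3 go.py .5831 -.0277 .097 5.2; python3 -c "
from h import *
snap('wrist','w18');snap('side','s18')"
```

```text
t 31.52 p [ 0.5821 -0.0281  0.1217] yaw 5.21 xaxis [-0.001  0.    -1.   ] q [-0.07  0.76  0.08  1.79 -0.09  0.6   0.15] F [-0.1 -0.2 -1.2] op 25.7
shift [ 0.0247  0.0011 -0.0003] dist 0.025
roll 0.0001
```

View pics/w18.png

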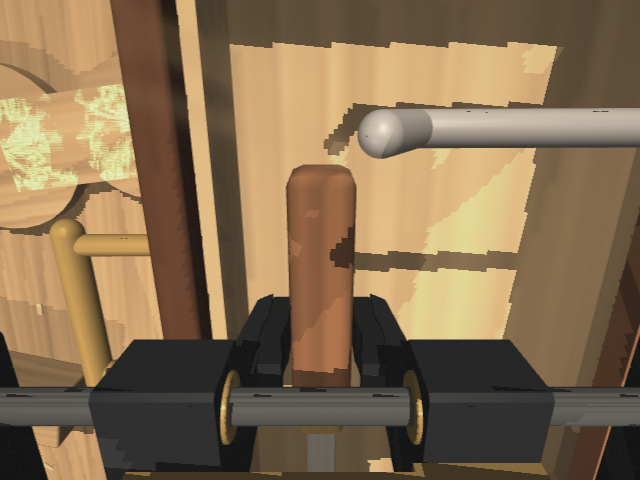

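View pics/s18.png

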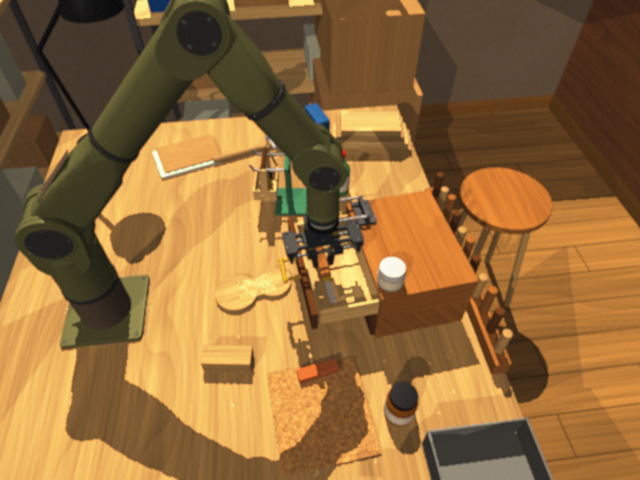

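Gouge is inside the walls, clear of the prong. I'll lower it the last stretch while watching force.

>>> arm_command(
  plan=[
    [0.0,0.007,0,0,0],
    [0.0,0.006,0,0,0],
    [0.0,0.005,0,0,0],
    [0.0,0.003,0,0,0],
    [0.0,0.002,0,0,0],
    [0.0,0,0,0,0],
  ],
)

```text
clock: 32.38
tool_pos: [0.5824, -0.0281, 0.0992]
eef_rot: [0.477, 0.522, -0.477, 0.522]
contact_force: [-0.2, -0.1, -1.9]
opening: 0.286
```

>>> arm_command(
  plan=[
    [0.0,0.001,0,0,0],
    [0.0,0.001,0,0,0],
    [0.0,0,0,0,0],
  ],
)

```text
clock: 32.75
tool_pos: [0.5824, -0.0281, 0.0973]
eef_rot: [0.477, 0.522, -0.477, 0.522]
contact_force: [-0.2, -0.5, -2.1]
opening: 0.29
```

>>> arm_command(
  plan=[
    [0.0,0.001,0,0,0],
    [0.0,0.001,0,0,0],
    [0.0,0,0,0,0],
  ],
)

```text
clock: 33.12
tool_pos: [0.5829, -0.0281, 0.0964]
eef_rot: [0.477, 0.522, -0.476, 0.523]
contact_force: [-0.8, 0.3, 6.7]
opening: 0.292
```

>>> arm_command(
  plan=[
    [0.0,0.001,0,0,0],
    [0.0,0.0,0,0,0],
  ],
)

```text
clock: 33.38
tool_pos: [0.5839, -0.028, 0.0963]
eef_rot: [0.478, 0.521, -0.476, 0.523]
contact_force: [-1.1, 1.2, 11.5]
opening: 0.293
```

>>> arm_command(
  plan=[
    [0.0,-0.0015,0,0,0],
    [0.03,0,0,0,0],
    [0.037,0,0,0,0],
    [0.037,0,0,0,0],
    [0.037,0,0,0,0],
  ],
)

```text
clock: 34.0
tool_pos: [0.5824, -0.0281, 0.0957]
eef_rot: [0.477, 0.522, -0.477, 0.522]
contact_force: [0.6, -0.3, -0.1]
opening: 0.42
```

```bash
python3 go.py; python3 -c "
from h import *
snap('wrist','w19')"
```

```text
t 34.0 p [ 0.5824 -0.0281  0.0957] yaw 5.22 xaxis [-0.  0. -1.] q [-0.07  0.8   0.07  1.8  -0.1   0.54  0.15] F [ 0.6 -0.3 -0.1] op 37.0
```

View pics/w19.png

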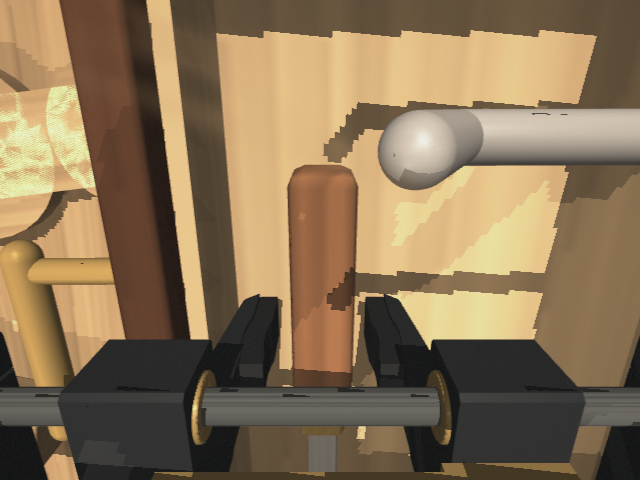

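Released, with the handle resting between open fingers. I'll raise straight up and check everything.

>>> arm_command(
  plan=[
    [0.037,-0.008,0,0,0],
    [0.037,-0.02,0,0,0],
    [0.037,-0.03,0,0,0],
    [0.037,-0.04,0,0,0],
    [0.037,-0.04,0,0,0],
    [0.037,-0.04,0,0,0],
    [0.037,-0.03,-0.03,0,0],
    [0.037,0,-0.04,0,0],
    [0.037,0,-0.04,0,0],
    [0.037,0,-0.03,0,0],
    [0.037,0,0,0,0],
  ],
)

```text
clock: 35.42
tool_pos: [0.441, -0.0412, 0.3045]
eef_rot: [0.477, 0.522, -0.477, 0.522]
contact_force: [-0.2, -0.5, 0.6]
opening: 0.415
```

```bash
python3 go.py; python3 -c "
from h import *
snap('wrist','w20');snap('top','t20');snap('side','s20')
np.set_printoptions(suppress=True,precision=4)
P=cloud('wrist','w20')
c=np.array([np.cos(np.radians(5.25)),np.sin(np.radians(5.25))])
P=cloud('top','t20');T0=cloud('top','top0'); z=P[...,2]; A=P[...,:2]@c
for u in (300,320,415): print(u,[(v,round(A[v,u],3),round(z[v,u],3)) for v in range(244,266,2)])
v,u=np.mgrid[0:480,0:640]
for n,m in (('stand',(z>.168)&(z<.2)&(u>140)&(u<220)&(v>240)&(v<320)),): 
  q=P[m&(v>278)&(v<300)]; print(n,len(q))
a=np.load('pics/top0.npz')['im'].astype(int);b=np.load('pics/t20.npz')['im'].astype(int)
"
```

```text
t 35.42 p [ 0.441  -0.0412  0.3045] yaw 5.16 xaxis [-0.  0. -1.] q [-0.1   0.33  0.12  1.97 -0.05  0.85  0.14] F [-0.2 -0.5  0.6] op 36.6
300 [(244, np.float64(0.562), np.float64(0.105)), (246, np.float64(0.557), np.float64(0.106)), (248, np.float64(0.553), np.float64(0.102)), (250, np.float64(0.549), np.float64(0.106)), (252, np.float64(0.544), np.float64(0.111)), (254, np.float64(0.54), np.float64(0.117)), (256, np.float64(0.534), np.float64(0.155)), (258, np.float64(0.53), np.float64(0.167)), (260, np.float64(0.526), np.float64(0.163)), (262, np.float64(0.522), np.float64(0.17)), (264, np.float64(0.518), np.float64(0.163))]
320 [(244, np.float64(0.557), np.float64(0.107)), (246, np.float64(0.553), np.float64(0.107)), (248, np.float64(0.549), np.float64(0.105)), (250, np.float64(0.544), np.float64(0.106)), (252, np.float64(0.54), np.float64(0.105)), (254, np.float64(0.535), np.float64(0.15)), (256, np.float64(0.53), np.float64(0.165)), (258, np.float64(0.526), np.float64(0.165)), (260, np.float64(0.522), np.float64(0.168)), (262, np.float64(0.518), np.float64(0.162)), (264, np.float64(0.515), np.float64(-0.003))]
415 [(244, np.float64(0.536), np.float64(0.153)), (246, np.float64(0.531), np.float64(0.164)), (248, np.float64(0.527), np.float64(0.168)), (250, np.float64(0.523), np.float64(0.166)), (252, np.float64(0.519), np.float64(0.167)), (254, np.float64(0.516), np.float64(0.006)), (256, np.float64(0.511), np.float64(0.003)), (258, np.float64(0.507), np.float64(0.003)), (260, np.float64(0.502), np.float64(0.002)), (262, np.float64(0.497), np.float64(0.0)), (264, np.float64(0.493), np.float64(-0.001))]
stand 528
```

View pics/w20.png

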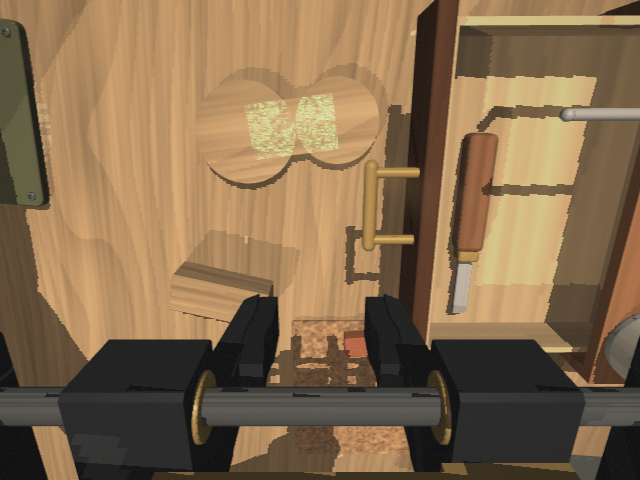

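View pics/t20.png

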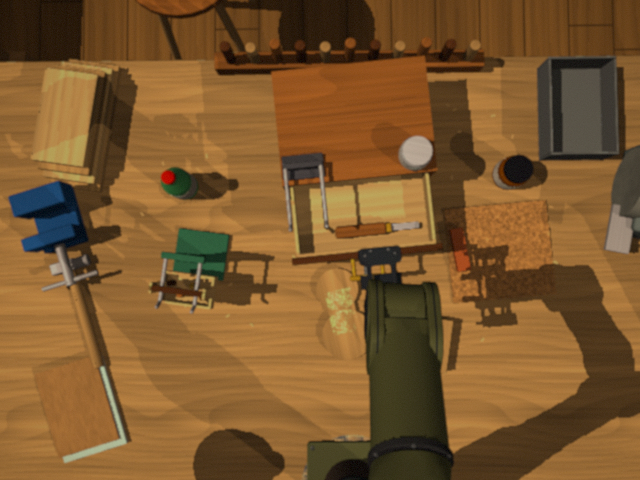

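View pics/s20.png

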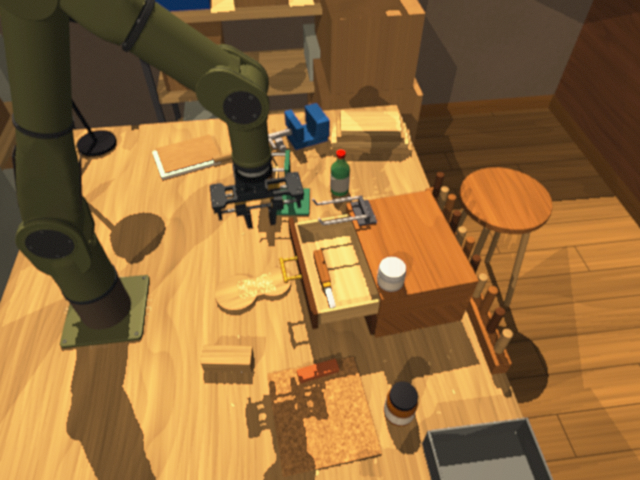

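Run:
```python
from h import *
np.set_printoptions(suppress=True,precision=4)
th=np.radians(5.25); c=np.array([np.cos(th),np.sin(th)]); n=np.array([-c[1],c[0]])
P=cloud('wrist','w20'); z=P[...,2]; v,u=np.mgrid[0:480,0:640]
m=(u>360)&(u<380)&(v>165)&(v<245)&(z>.138)&(z<.156); q=P[m]; a=q[:,:2]@c; b=q[:,:2]@n; print('handle',np.percentile(a,[1,50,99]),np.percentile(b,[1,99]),np.percentile(q[:,2],98))
m=(u>450)&(u<497)&(v>130)&(v<258)&(z>.118)&(z<.145); q=P[m]; a=q[:,:2]@c; b=q[:,:2]@n; print('gouge handle',len(q),np.percentile(a,[1,50,99]),np.percentile(b,[1,99]),np.percentile(q[:,2],[5,50,95]))
for p in [(480,145),(476,190),(472,235),(459,295),(463,270)]: print(p,pt('wrist','w20',*p))
T=cloud('top','t20'); z=T[...,2]
m=(u>145)&(u<210)&(v>278)&(v<302)&(z>.178)&(z<.2)
im=np.load('pics/t20.npz')['im'].astype(int); q=T[m]; print('caddy bar top',len(q),cv2.minAreaRect(q[:,:2].astype(np.float32)),np.percentile(q[:,2],[10,50,90]))
L=q[q[:,1]>.37]; Rr=q[q[:,1]<.345]; print(np.median(L[:,2]),np.median(Rr[:,2]))
```

```text
handle [0.4719 0.4774 0.4861] [-0.1099 -0.041 ] 0.1511913677854464
gouge handle 3714 [0.5646 0.5745 0.5887] [-0.13   -0.0165] [0.1217 0.1293 0.1309]
(480, 145) [0.5726 0.0272 0.131 ]
(476, 190) [ 0.5778 -0.0119  0.131 ]
(472, 235) [ 0.5839 -0.0544  0.1301]
(459, 295) [ 0.5888 -0.1214  0.1206]
(463, 270) [ 0.5882 -0.0948  0.1182]
caddy bar top 408 ((0.45831331610679626, 0.35957658290863037), (0.04282088577747345, 0.11668446660041809), 1.0929874181747437) [0.1827 0.1873 0.1905]
0.18724297557314173 0.18711596542476006
```

Run:
```python
from h import *
np.set_printoptions(suppress=True,precision=4)
th=np.radians(5.3); c=np.array([np.cos(th),np.sin(th)]); n=np.array([-c[1],c[0]])
def med(fs): 
    return [cloud('top',f) for f in fs]
v,u=np.mgrid[0:480,0:640]
for f in ('t4','t8','t20'):
    T=cloud('top',f); z=T[...,2]; A=T[...,:2]@c; B=T[...,:2]@n
    m=(z>.155)&(z<.174)&(B>-.22)&(B<.06)&(A>.49)&(A<.70)&(u>270)&(u<450)
    # per b bin, the front most a
    out=[]
    for b0 in np.arange(-.21,.05,.02):
        k=m&(B>b0)&(B<b0+.02)
        if k.sum()>5: out.append((round(b0,2),np.percentile(A[k],3).round(4)))
    print(f,out)
    m=(z>.138)&(z<.16)&(u>335)&(u<395)&(B>-.115)&(B<-.09)&(A<(.63 if f!='t20' else .487))&(A>.45)
    print(' handle',m.sum(),np.percentile(A[m],[2,50,98]) if m.sum() else None)
```

```text
t4 [(np.float64(-0.21), np.float64(0.6617)), (np.float64(-0.19), np.float64(0.6617)), (np.float64(-0.17), np.float64(0.6617)), (np.float64(-0.15), np.float64(0.6614)), (np.float64(-0.13), np.float64(0.662)), (np.float64(-0.11), np.float64(0.6208)), (np.float64(-0.09), np.float64(0.6206)), (np.float64(-0.07), np.float64(0.622)), (np.float64(-0.05), np.float64(0.6226)), (np.float64(-0.03), np.float64(0.6616)), (np.float64(-0.01), np.float64(0.6615)), (np.float64(0.01), np.float64(0.6614)), (np.float64(0.03), np.float64(0.6613))]
 handle 73 [0.6161 0.6219 0.6295]
t8 [(np.float64(-0.21), np.float64(0.6619)), (np.float64(-0.19), np.float64(0.6616)), (np.float64(-0.17), np.float64(0.6618)), (np.float64(-0.15), np.float64(0.6617)), (np.float64(-0.13), np.float64(0.6566)), (np.float64(-0.11), np.float64(0.624)), (np.float64(-0.09), np.float64(0.6423)), (np.float64(-0.07), np.float64(0.6216)), (np.float64(-0.05), np.float64(0.6425)), (np.float64(-0.03), np.float64(0.6614)), (np.float64(-0.01), np.float64(0.6617)), (np.float64(0.01), np.float64(0.6616)), (np.float64(0.03), np.float64(0.6614))]
 handle 74 [0.6161 0.6219 0.6293]
t20 [(np.float64(-0.21), np.float64(0.5182)), (np.float64(-0.19), np.float64(0.5182)), (np.float64(-0.17), np.float64(0.5182)), (np.float64(-0.15), np.float64(0.5181)), (np.float64(-0.07), np.float64(0.5186)), (np.float64(-0.05), np.float64(0.5179)), (np.float64(-0.03), np.float64(0.518)), (np.float64(-0.01), np.float64(0.518)), (np.float64(0.01), np.float64(0.5179)), (np.float64(0.03), np.float64(0.5178))]
 handle 19 [0.4818 0.4835 0.4865]
```

```bash
python3 -c "
from h import *
print(r.get_state()['clock'],r.get_state()['contact_force']); print(r.finish_job())"
```

```text
35.575 [ 0.744421   -0.28807563 -0.77320062]
the job is handed in; nothing more can be done
None
```

I handed the job in at 35.6 s of the 72 s allowed: the caddy hangs on the green stand, the drawer is out, and the gouge lies flat in it. No verdict was given, and the drawer's travel is the one check that came out close.

**Caddy:** I lifted it off the chest hook level and hung it on both prongs of the green stand. In the last pictures both ends of the bar are at the same height. The bar's centre is about 0.181 m high against 0.180 m expected, and within a few mm of the seat sideways.

**Drawer:** I pulled it until it stopped, and it did not move further at about 16 N (its friction is about 2 N).
- **Travel from camera and arm:** I measured 0.1436 to 0.1457 m, against the 0.143 m needed and the 0.15 m nominal stop.
- **Uncovered floor:** it measured about 145 mm, against 144 mm expected when fully out. That and the hard stop are why I took it as fully out. It may have started a few mm open. I did not pull a second time.

**Gouge:** I laid it along the drawer and let go only after it touched the floor. Its top is at 0.131 m, as expected for lying flat (floor at 0.105 m). It is inside the walls and clear of the hook.

**Everything else:** By eye, the other things in the pictures look unmoved. I did not measure each one. The arm ended raised, with no contact force.

**Fingertip length:** The fingertips turned out to end about 20 mm short of the reported TCP. My first grip on the drawer handle therefore closed just above it, and I repeated it lower. I then picked up the gouge with the TCP about that much lower, and both grips held.

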